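Make up the two-tier spice rack

ROBOT

A 6-joint arm with a two-finger parallel gripper is mounted at the origin on a cart in front of the work surface, level with it; the furniture and walls round the work are solid. World frame = base frame: x ahead of the robot, y to its left, z up, the work surface at z = 0. Lengths are in m, angles in rad, forces in N, time in s.
With the tool pointing down it reaches from about 0.375 to 0.9 m from the base axis. Payload 3.1 kg.
Tool frame: the origin (TCP) lies on the centre line of the jaws, within the pads' length; the fingertips stand 17 mm ahead of it and the grasp point (between the pads) lies 2 mm behind it; y points along the fingers, z is the direction in which the jaws open and shut, and the axes are right-handed (so a half turn about y gives the same grasp; the last joint's range is limited). The gripper opens to 85 mm and grips with 20 to 120 N. Pads are 22 mm wide; open, the fingers measure 114 mm over their backs; the gripper's body (76 mm by 85 mm) begins 54 mm behind the grasp point. The pads swing forward as they close: fully open they stand 13 mm farther back than shut.
Start: joints at [1.095, 0.527, 1.433, -0, 1.181, -0.178], TCP at [0.183, 0.597, 0.248] pointing down, gripper open.
Joint ranges: [-3.08, 3.08], [-0.75, 2.2], [0.22, 2.44], [-1.43, 4.57], [0, 2.65], [-2.85, 2.85]. Speed limits (rad/s): [2.79, 2.79, 3.14, 3.14, 3.14, 3.14].

INTERFACE

Orientations are given as a unit quaternion [x, y, z, w].
In Python, from station import manip gives the robot as it stands.
- The arm moves only by the shell command python3 -m handwheel 'ROWS' [FORCE]. ROWS is JSON, one flat list of numbers, 7 for each row, row after row: the shift along the tool's x, y, z in cm, then the turn, a rotation vector about the tool's x, y, z in rad, then the finger opening in cm, from 0 to 8.54. A call has 1 to 10 rows; each row is the pose to reach, as a shift and turn from the pose commanded when the call began, along the tool's axes at that moment; what a row does not reach only later rows make up. A row lasts 1/12 s, in which the tool goes at most 41.7 mm and 7.16 degrees, less where a joint would pass 70% of its speed; a pose out of reach is approached as far as the arm can. A call with a gripper value outside its range is refused whole. The fingers move at their own pace and stop on an object; FORCE is the grip in N (left out, the last holds). Time passes only in rows, so rows that repeat a pose let the fingers close. It gives the time, the measured TCP pose, the force and the opening at its end, in the units of the state.
- manip.sense(): the state, without advancing time (a new reading comes with each control period).
- manip.snapshot(name): name is "scene" or "side" or "wrist"; returns a dict with "frame" (384x512x3 uint8, red, green, blue), "depth" (384x512 float32, m along the optical axis (not along the pixel's ray), 0 where there is no reading), "camera_matrix" (3x3 intrinsics, pixels), "rvec" (rotation vector, rad) and "tvec" (3), from world to camera coordinates, as OpenCV has them. Camera axes: x right, y down, z forward; pixel columns grow to the right and rows downward; lengths in m; the calibration is good to about 2 mm. A picture is of the moment at which its call begins.
- manip.sign_off(): hands the job in, once; it reports no verdict.
The state is a dict: "t": time; "q": joint angles; "qd": joint speeds; "tau": joint torques, N m; "tcp_pos": TCP position; "tool_rot": TCP orientation; "force": force on the tool from outside, world axes, zero at the start; "ft_torque": the same for the moment, N m; "finger_gap": opening from 0.0 (shut) to 1.0 (fully open).
Only numpy, scipy, OpenCV 4.12 (cv2) and the standard library are available. Lean on these libraries where they do the work, as an engineer would, in place of code of your own. Each camera call takes 0.05 s, during which the arm holds its last target.

TASK

Make up the two-tier spice rack on the hob cover: first stand every wide jar upright on the rack's bottom deck between the two posts, then take the shelf board whose holes suit this rack's pins and lower it over both pins until it rests flush on the post shoulders, and then stand every small jar upright on the fitted board. The number of jars and the rack vary from time to time; leave the board that does not suit lying on the hob cover, and do not disturb the mug, the salt shaker and the bowl.

Things in the scene. Friction and masses are not known exactly. Their poses are not given: they have to be found in the camera images.
- rack_long: long rack stand, heavy (3 kg); just one of the two stands is present. Foot 256 x 100 x 10 mm on the hob cover; origin at the centre of its underside, x along it, z up. Jars stand on the foot's top. Steel posts 18 mm thick (26 mm collars at the foot) at x = +-106 mm, y = 0, flat shoulders 92 mm above the origin; from each rises a 12 mm pin to 105 mm, its last 5 mm tapering to 7 mm
- rack_short: short rack stand, heavy (3 kg); just one of the two stands is present. Foot 220 x 100 x 10 mm on the hob cover; origin at the centre of its underside, x along it, z up. Jars stand on the foot's top. Steel posts 18 mm thick (26 mm collars at the foot) at x = +-88 mm, y = 0, flat shoulders 92 mm above the origin; from each rises a 12 mm pin to 105 mm, its last 5 mm tapering to 7 mm
- rack_long_seat (a point): point of the long rack stand midway between its two posts at the height of their shoulders, where the middle of the fitted board's underside comes to lie; absent with its stand
- rack_short_seat (a point): the same point of the short rack stand; absent with its stand
- board_long: long loose wooden shelf board, 246 x 60 x 14 mm, lying flat on the hob cover. Origin at the centre of its underside, x along its length, z up. Two through holes of 15 mm diameter at x = +106 and -106 mm, y = 0. Either way round fits. It can be gripped across its 60 mm width at the middle. 0.13 kg
- board_short: short loose wooden shelf board, 210 x 60 x 14 mm, lying flat on the hob cover. Origin at the centre of its underside, x along its length, z up. Two through holes of 15 mm diameter at x = +88 and -88 mm, y = 0. Either way round fits. It can be gripped across its 60 mm width at the middle. 0.13 kg
- wide_jar_0: wide glass spice jar with a pale steel screw lid and a blank label, 68 mm across, 72 mm high, standing upright on the granite worktop (top z = 0) at the start; may be absent. Origin at the centre of its underside, z up its axis. Round, so it can be taken from any side; grip it about 40 to 50 mm above its underside (the lid's top edge gives no hold above 62 mm)
- wide_jar_1: another wide glass spice jar with a pale steel screw lid and a blank label, 68 mm across, 72 mm high, standing upright on the granite worktop (top z = 0) at the start; may be absent. Origin at the centre of its underside, z up its axis. Round, so it can be taken from any side; grip it about 40 to 50 mm above its underside (the lid's top edge gives no hold above 62 mm)
- small_jar_0: small glass spice jar with a pale steel screw lid and a blank label, 50 mm across, 62 mm high, standing upright on the granite worktop (top z = 0) at the start; may be absent. Origin at the centre of its underside, z up its axis. Round, so it can be taken from any side; grip it about 35 to 42 mm above its underside (the lid's top edge gives no hold above 52 mm)
- small_jar_1: another small glass spice jar with a pale steel screw lid and a blank label, 52 mm across, 62 mm high, standing upright on the granite worktop (top z = 0) at the start; may be absent. Origin at the centre of its underside, z up its axis. Round, so it can be taken from any side; grip it about 35 to 42 mm above its underside (the lid's top edge gives no hold above 52 mm)
- small_jar_2: a third small glass spice jar with a pale steel screw lid and a blank label, 52 mm across, 62 mm high, standing upright on the granite worktop (top z = 0) at the start; may be absent. Origin at the centre of its underside, z up its axis. Round, so it can be taken from any side; grip it about 35 to 42 mm above its underside (the lid's top edge gives no hold above 52 mm)
- mug: bystander: green and white mug, 78 mm wide and 101 mm high, on the rear of the hob cover (a plain wooden panel 480 x 550 mm over the range's burners, top at z = 0.045 m). Origin at the centre of its underside
- salt_shaker: bystander: glass salt shaker, 44 mm wide, 90 mm high, on the rear of the hob cover. Origin at the centre of its underside
- bowl: bystander: small white bowl, 100 mm wide, 44 mm high, at the front edge of the worktop. Origin at the centre of its underside
Things that resemble listed ones, but are neither listed nor needed, are in the scene too. What is shaped like the wide_jar_1 but blue is not meant.

How it is judged:
By the outcome, as a careful person would: the job done as asked, in the order asked, and still so for the second after the job is handed in, with the robot touching nothing.
Of rack_long, rack_short only 1 to 1 are there at a start; the rules pass over those that are not, and their reading is None.
Of wide_jar_0, wide_jar_1, small_jar_0, small_jar_1, small_jar_2 only 4 to 5 are there at a start; the rules pass over those that are not, and their reading is None.
At some moment in a run one of board_long, board_short may be knocked a few centimetres aside while the robot is not near it.
Once in a run the grip may slacken for a moment while it holds something.
It also fails if it takes over 210 s, if anything falls off the work surface, if the arm or the gripper's body presses on something with over 40 N, if the wrist force passes 120 N, or if a joint passes its speed limit or range.

## Working session

There is one attempt and no reset: what is moved stays moved. The work goes in short steps, Python scripts to look and compute and a shell command to move; the robot and the scene stay as the last step left them, time stands still between calls to the robot, and variables do not carry over. Pictures are saved under pics/ and viewed, and the job is handed in when it is done.

```bash
ls; mkdir -p pics
cat > h.py <<'E'
import numpy as np, cv2
from station import manip
from scipy.spatial.transform import Rotation as R
def snap(n,f=None):
    s=manip.snapshot(n)
    if f: cv2.imwrite('pics/'+f,s['frame'][:,:,::-1])
    return s
def pts(s):
    K=np.array(s['camera_matrix']);d=s['depth'];v,u=np.mgrid[:d.shape[0],:d.shape[1]]
    P=np.stack([(u-K[0,2])/K[0,0]*d,(v-K[1,2])/K[1,1]*d,d],-1)
    Rm=cv2.Rodrigues(np.array(s['rvec'],float))[0]
    W=(P-np.array(s['tvec']).ravel())@Rm
    W[d==0]=np.nan
    return W
def ray(s,u,v,z):
    K=np.array(s['camera_matrix']);Rm=cv2.Rodrigues(np.array(s['rvec'],float))[0]
    c=-Rm.T@np.array(s['tvec']).ravel()
    d=Rm.T@np.array([(u-K[0,2])/K[0,0],(v-K[1,2])/K[1,1],1.])
    return c+d*(z-c[2])/d[2]
def proj(s,p):
    return cv2.projectPoints(np.array(p,float).reshape(-1,3),np.array(s['rvec'],float),np.array(s['tvec'],float),np.array(s['camera_matrix']),None)[0].reshape(-1,2)
E
python3 - <<'E'
from h import *
s=manip.sense();print({k:np.round(v,3) for k,v in s.items()})
for n in ['scene','side','wrist']:
    q=snap(n,n+'0.png');Rm=cv2.Rodrigues(np.array(q['rvec'],float))[0];print(n,-Rm.T@np.array(q['tvec']).ravel(),(q['depth']>0).mean())
E
```

```text
pics
{'t': np.float64(0.0), 'q': array([ 1.095,  0.528,  1.434,  0.   ,  1.181, -0.179]), 'qd': array([-0.   , -0.002,  0.001, -0.   ,  0.   , -0.001]), 'tau': array([-0.0000e+00, -4.4235e+01, -1.7803e+01, -0.0000e+00,  8.0000e-03,
       -0.0000e+00]), 'tcp_pos': array([0.183, 0.597, 0.247]), 'tool_rot': array([ 0.7  , -0.105,  0.105, -0.699]), 'force': array([-0.421,  0.311, -0.451]), 'ft_torque': array([ 0.038,  0.019, -0.04 ]), 'finger_gap': np.float64(0.995)}
scene [-0.67989606 -0.61394896  0.8163836 ] 0.9959716796875
side [0.02393025 1.21727584 0.8222403 ] 0.9960225423177084
wrist [0.11821115 0.61667702 0.37231099] 0.995880126953125
```

View pics/scene0.png

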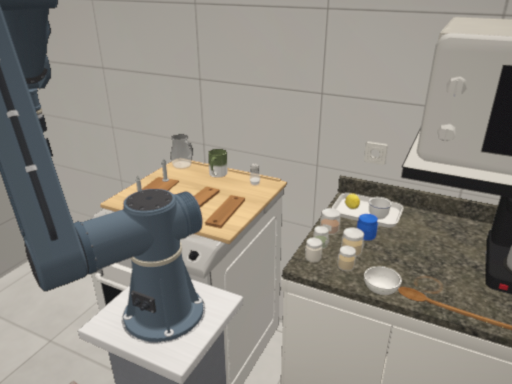

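View pics/side0.png

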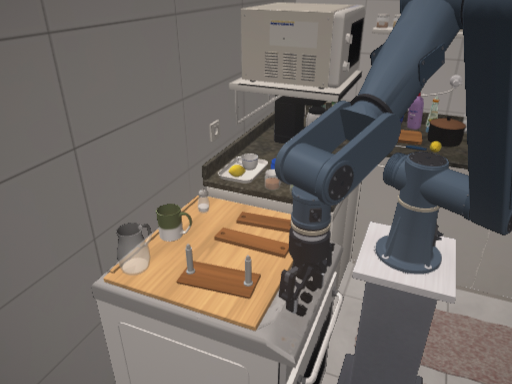

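View pics/wrist0.png

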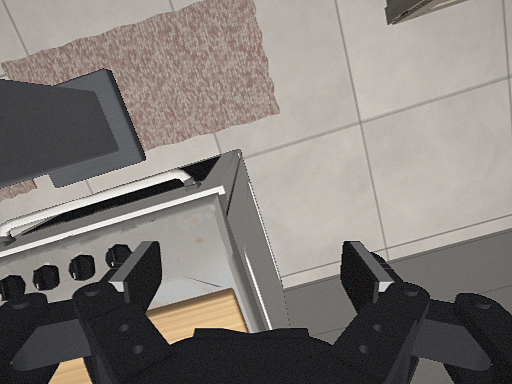

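Run:
```python
from h import *
A=snap('scene');B=snap('side')
c=A['frame'][180:310,290:440,::-1];cv2.imwrite('pics/a1.png',cv2.resize(c,None,fx=5,fy=4.5,interpolation=cv2.INTER_CUBIC))
c=B['frame'][180:310,100:350,::-1];cv2.imwrite('pics/a2.png',cv2.resize(c,None,fx=3.2,fy=3.2,interpolation=cv2.INTER_CUBIC))
# topdown rgb, 2mm/px, x up 0.2..1.1, y left  -0.7..0.9
im=np.zeros((500,800,3),np.uint8);hz=np.full((500,800),-1.)
for s in (A,B):
    W=pts(s).reshape(-1,3);C=s['frame'].reshape(-1,3)
    m=np.isfinite(W[:,0])&(W[:,2]>-0.03)&(W[:,2]<0.2);W=W[m];C=C[m]
    i=((1.1-W[:,0])/0.002).astype(int);j=((0.9-W[:,1])/0.002).astype(int)
    for a,b,z,c in zip(i,j,W[:,2],C):
        if 0<=a<500 and 0<=b<800 and z>hz[a,b]: 
            hz[a,b]=z;im[a,b]=c
cv2.imwrite('pics/top.png',im[:,:,::-1])
```

```text
(no output)
```

View pics/a1.png

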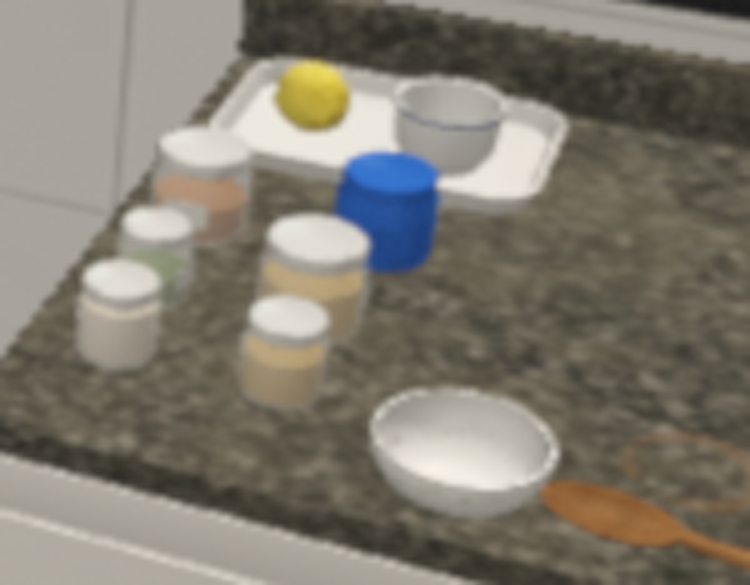

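View pics/a2.png

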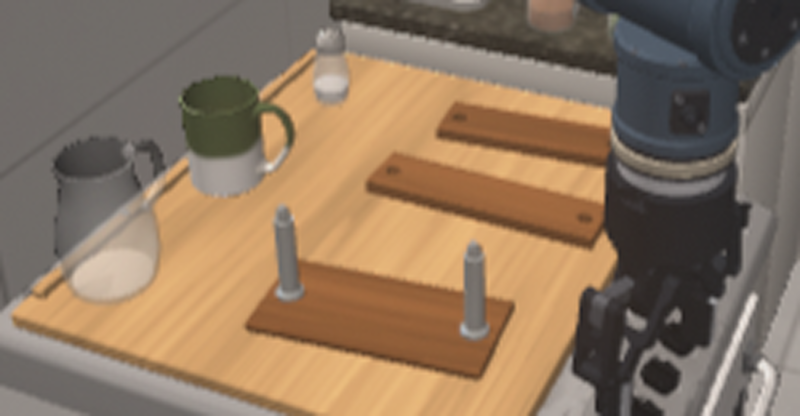

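View pics/top.png

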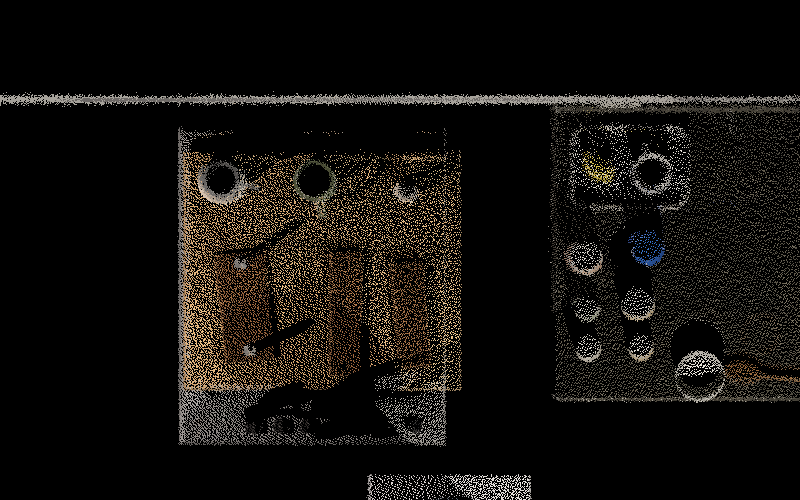

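```bash
cat >> h.py <<'E'
def lids(s,zlo,zhi,box,minn=15):
    W=pts(s);m=(W[...,2]>zlo)&(W[...,2]<zhi)&(W[...,0]>box[0])&(W[...,0]<box[1])&(W[...,1]>box[2])&(W[...,1]<box[3])
    n,l,st,ce=cv2.connectedComponentsWithStats(m.astype(np.uint8))
    out=[]
    for i in range(1,n):
        if st[i,4]<minn: continue
        P=W[l==i];c,r=cv2.minEnclosingCircle(P[:,:2].astype(np.float32))
        out.append((np.round(c,4),round(r*1000,1),round(float(np.median(P[:,2])),4),np.round(ce[i]),st[i,4],s['frame'][l==i].mean(0).round()))
    return out
def goal(p,jaw=None,print_=True):
    """shift(cm)/turn(rad) from measured pose to TCP p, tool down, jaws (z) along xy-angle jaw (deg)"""
    s=manip.sense();r=R.from_quat(s['tool_rot']);M=r.as_matrix()
    sh=M.T@(np.array(p)-s['tcp_pos'])*100
    rv=np.zeros(3)
    if jaw is not None:
        best=None
        for k in (0,180):
            a=np.radians(jaw+k);z=np.array([np.cos(a),np.sin(a),0]);y=np.array([0,0,-1.]);G=np.stack([np.cross(y,z),y,z],1)
            v=(r.inv()*R.from_matrix(G)).as_rotvec()
            if best is None or np.linalg.norm(v)<np.linalg.norm(best): best=v
        rv=best
    print('shift',np.round(sh,2),'turn',np.round(rv,3),'q6',round(s['q'][5],2),'t',round(s['t'],2),'tcp',np.round(s['tcp_pos'],4))
    return sh,rv
E
python3 - <<'E'
from h import *
s=manip.sense();print(np.round(R.from_quat(s['tool_rot']).as_matrix(),3))
A=snap('scene')
for zl,zh in((.056,.067),(.067,.08)):
    for o in lids(A,zl,zh,(.35,.65,-.45,-.15)): print(o)
B=snap('side')
for o in lids(B,.125,.17,(.3,.7,.3,.55),4):print('post',o)
for o in lids(A,.125,.17,(.3,.7,.3,.55),4):print('postA',o)
E
```

```text
[[ 0.956 -0.     0.293]
 [-0.293 -0.001  0.956]
 [-0.    -1.    -0.001]]
(array([ 0.5828, -0.2715]), 33.4, 0.06, array([330., 219.]), np.int32(58), array([163., 144., 126.]))
(array([ 0.5967, -0.3963]), 30.6, 0.0598, array([367., 225.]), np.int32(52), array([ 37.,  76., 143.]))
(array([ 0.4831, -0.2762]), 26.6, 0.0629, array([321., 231.]), np.int32(107), array([196., 192., 184.]))
(array([ 0.4881, -0.3755]), 31.4, 0.0602, array([352., 240.]), np.int32(65), array([173., 156., 128.]))
(array([ 0.4042, -0.2745]), 26.8, 0.063, array([314., 243.]), np.int32(135), array([200., 196., 187.]))
(array([ 0.4062, -0.3817]), 26.0, 0.0631, array([347., 251.]), np.int32(144), array([201., 196., 187.]))
(array([ 0.5858, -0.2675]), 35.2, 0.0732, array([330., 214.]), np.int32(159), array([203., 198., 190.]))
(array([ 0.605 , -0.3918]), 36.1, 0.0734, array([367., 219.]), np.int32(172), array([ 58., 108., 185.]))
(array([ 0.493 , -0.3727]), 34.0, 0.0731, array([353., 234.]), np.int32(197), array([205., 200., 192.]))
post (array([0.5737, 0.4221]), 9.8, 0.1352, array([188., 249.]), np.int32(47), array([130., 122., 115.]))
post (array([0.3979, 0.4037]), 8.9, 0.136, array([248., 260.]), np.int32(49), array([134., 124., 116.]))
postA (array([0.6957, 0.4488]), 10.8, 0.1291, array([175., 152.]), np.int32(6), array([132., 129., 124.]))
postA (array([0.5708, 0.4146]), 10.8, 0.1386, array([163., 163.]), np.int32(29), array([132., 130., 124.]))
postA (array([0.3969, 0.3949]), 11.0, 0.1378, array([138., 180.]), np.int32(31), array([143., 138., 128.]))
```

Run:
```python
from h import *
goal((.47,.36,.33),96)
```

```text
shift [ 34.37  -8.19 -14.28] turn [ 0.    -0.403 -0.   ] q6 -0.18 t 0.35 tcp [0.1833 0.5974 0.2481]
```

```bash
python3 -m handwheel '[4,-2,-2,0,-0.05,0,8.5, 8,-4,-4,0,-0.12,0,8.5, 12,-6,-6,0,-0.2,0,8.5, 16,-8,-8,0,-0.3,0,8.5, 20,-8.2,-10,0,-0.4,0,8.5, 24,-8.2,-11,0,-0.4,0,8.5, 28,-8.2,-12,0,-0.4,0,8.5, 32,-8.2,-13.5,0,-0.4,0,8.5, 34.4,-8.2,-14.3,0,-0.4,0,8.5, 34.4,-8.2,-14.3,0,-0.403,0,8.5]' 60
python3 -m handwheel '[0,0,0,0,0,0,8.5, 0,0,0,0,0,0,8.5, 0,0,0,0,0,0,8.5]'
python3 - <<'E'
from h import *
s=snap('wrist','w1.png');snap('side','s1.png');print(manip.sense()['q'].round(3))
E
```

```text
t: 1.18
tcp_pos: [0.475, 0.3564, 0.3305]
tool_rot: [0.707, 0.037, -0.034, -0.706]
force: [-0.2, -0.9, -0.1]
finger_gap: 0.992
t: 1.43
tcp_pos: [0.469, 0.3604, 0.3301]
tool_rot: [-0.706, -0.037, 0.038, 0.706]
force: [0.3, 0.6, 0.1]
finger_gap: 0.996
[ 4.670e-01  4.000e-01  1.416e+00  1.000e-03  1.326e+00 -1.211e+00]
```

View pics/w1.png

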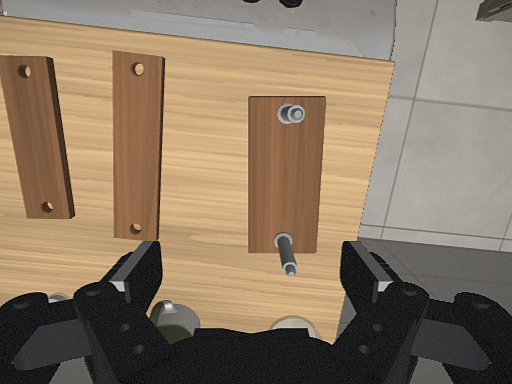

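Run:
```python
from h import *
s=snap('wrist');f=s['frame']
# holes: light/wood-colored blobs inside board; ray at z=.059 (top rim)
for name,box in {'L':(0,50,78,222),'M':(108,48,168,242)}.items():
    x0,y0,x1,y1=box;c=f[y0:y1,x0:x1].astype(int)
    br=c.sum(2)
    hsv=cv2.cvtColor(f[y0:y1,x0:x1],cv2.COLOR_RGB2HSV)
    m=((hsv[...,2]>150)).astype(np.uint8)
    n,l,st,ce=cv2.connectedComponentsWithStats(m)
    for i in range(1,n):
        if 15<st[i,4]<300:print(name,ce[i]+[x0,y0],st[i],ray(s,*(ce[i]+[x0,y0]),.045)[:2])
# foot contour
hsv=cv2.cvtColor(f,cv2.COLOR_RGB2HSV)
b=((hsv[...,2]<165)&(hsv[...,1]>80)&(hsv[...,0]<20)).astype(np.uint8)
b=cv2.morphologyEx(b,cv2.MORPH_OPEN,np.ones((3,3)))
cs,_=cv2.findContours(b,cv2.RETR_EXTERNAL,cv2.CHAIN_APPROX_NONE)
for c in cs:
    if cv2.contourArea(c)<3000: continue
    x,y,w,h=cv2.boundingRect(c);print('contour',x,y,w,h)
    z=.055 if x>200 else .059
    P=np.array([ray(s,*q,z)[:2] for q in cv2.convexHull(c)[:,0]])
    r=cv2.minAreaRect(P.astype(np.float32));print(np.round(r[0],4),np.round(r[1],4),r[2])
for u,v in((298,114),(291,271)): print('pin',ray(s,u,v,.150)[:2])
```

```text
L [27.35294118 70.91176471] [25 17  5  9 34] [0.38170394 0.06554149]
L [ 49.23809524 204.61904762] [ 47 152   5   7  21] [0.55904901 0.08073287]
M [138.86111111  68.66666667] [27 16  9 11 72] [0.36393722 0.20649845]
M [132.1875  85.1875] [23 32  3 11 16] [0.3847126  0.19812911]
M [159. 102.] [51 45  1 19 19] [0.4017788  0.23296503]
M [131.77777778 100.27777778] [23 46  3 12 18] [0.40340523 0.1976466 ]
M [140.51282051 112.30769231] [30 54  5 21 39] [0.41738001 0.20911154]
M [158. 132.] [50 75  1 19 19] [0.4404282  0.23263673]
M [139.55263158 136.39473684] [29 79  6 21 38] [0.44887969 0.20813786]
M [139.4  154.25] [ 29 100   5  12  20] [0.47301231 0.20814816]
M [139.13043478 168.17391304] [ 30 113   3  17  23] [0.49238768 0.20794959]
M [155.45833333 187.85416667] [ 45 125   4  29  48] [0.51810341 0.23102706]
M [136.17142857 225.88571429] [ 25 175   8   7  35] [0.57839747 0.2044032 ]
contour 247 96 79 158
[0.4855 0.4073] [0.2179 0.0998] 5.926794528961182
contour 0 55 75 164
[0.4692 0.0818] [0.2099 0.0686] 4.905501842498779
contour 112 50 53 191
[0.4703 0.2098] [0.0639 0.2455] 89.49761199951172
pin [0.39839364 0.39959803]
pin [0.56913377 0.41711739]
```

Run:
```python
from h import *
goal((.5855,-.268,.16),96)
```

```text
shift [  4.87  17.03 -63.79] turn [-0.     0.003 -0.001] q6 -1.21 t 1.58 tcp [0.4687 0.3609 0.3304]
```

```bash
python3 -m handwheel '[0.2,0,-2,0,0,0,8.5, 0.5,0,-6,0,0,0,8.5, 1,0,-10,0,0,0,8.5, 1.5,0,-14,0,0,0,8.5, 1.8,0,-18,0,0,0,8.5, 2,0,-22,0,0,0,8.5, 2.4,0,-26,0,0,0,8.5, 2.8,0,-30,0,0,0,8.5, 3,0,-34,0,0,0,8.5, 3.2,0,-38,0,0,0,8.5]'
python3 -m handwheel '[0.2,1,-4,0,0,0,8.5, 0.5,3,-8,0,0,0,8.5, 1,6,-12,0,0,0,8.5, 1.3,9,-16,0,0,0,8.5, 1.6,12,-20,0,0,0,8.5, 1.7,15,-23,0,0,0,8.5, 1.7,17,-25,0,0,0,8.5, 1.7,17,-25.8,0,0,0,8.5, 1.7,17,-25.8,0,0,0,8.5, 1.7,17,-25.8,0,0,0,8.5]'
python3 - <<'E'
from h import *
goal((.5855,-.268,.045),96);s=snap('wrist','w2.png')
for zl,zh in((.056,.067),(.067,.08)):
    for o in lids(s,zl,zh,(.35,.65,-.45,-.15)): print(o)
E
```

```text
t: 2.42
tcp_pos: [0.5418, -0.0152, 0.3307]
tool_rot: [-0.706, -0.038, 0.038, 0.706]
force: [0.7, 0.0, -0.1]
finger_gap: 0.996
t: 3.25
tcp_pos: [0.5858, -0.269, 0.1593]
tool_rot: [-0.706, -0.036, 0.038, 0.707]
force: [-0.1, 0.1, 0.2]
finger_gap: 0.993
shift [-1.000e-02  1.143e+01  8.000e-02] turn [-0.002 -0.    -0.001] q6 -2.28 t 3.25 tcp [ 0.5858 -0.269   0.1593]
(array([ 0.4821, -0.2729]), 23.0, 0.0613, array([261.,  57.]), np.int32(3755), array([223., 222., 221.]))
(array([ 0.4972, -0.3597]), 27.3, 0.0634, array([149.,  72.]), np.int32(274), array([148., 142., 132.]))
(array([ 0.5625, -0.2809]), 17.9, 0.0628, array([241., 166.]), np.int32(67), array([124., 113., 105.]))
(array([ 0.5587, -0.2572]), 7.0, 0.0635, array([270., 170.]), np.int32(18), array([134., 130., 127.]))
(array([ 0.6008, -0.3891]), 30.6, 0.0628, array([114., 194.]), np.int32(402), array([ 38.,  63., 117.]))
(array([ 0.4927, -0.3751]), 32.3, 0.0713, array([105.,  53.]), np.int32(7975), array([219., 219., 215.]))
(array([ 0.5863, -0.2709]), 31.8, 0.0712, array([248., 204.]), np.int32(5346), array([225., 225., 222.]))
(array([ 0.6058, -0.3944]), 32.0, 0.0712, array([ 82., 213.]), np.int32(5347), array([ 61., 104., 201.]))
```

View pics/w2.png

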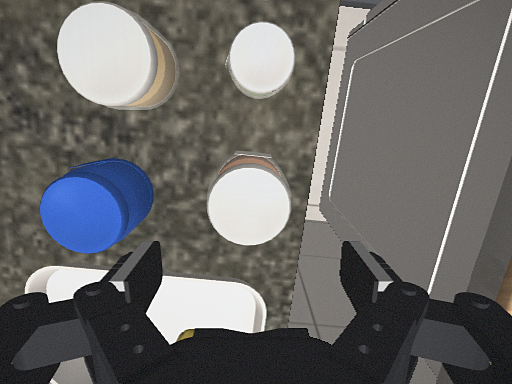

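```bash
python3 -m handwheel '[0,2,-0.15,0,0,0,8.5, 0,5,-0.15,0,0,0,8.5, 0,8,-0.15,0,0,0,8.5, 0,10,-0.15,0,0,0,8.5, 0,11,-0.15,0,0,0,8.5, 0,11.3,-0.15,0,0,0,8.5, 0,11.3,-0.15,0,0,0,5, 0,11.3,-0.15,0,0,0,5, 0,11.3,-0.15,0,0,0,5, 0,11.3,-0.15,0,0,0,5]' 60
python3 -m handwheel '[0,0,0,0,0,0,5, 0,0,0,0,0,0,5, 0,-1,0,0,0,0,5, 0,-3,0,0,0,0,5, 0,-5,0,0,0,0,5, 0,-8,0,0,0,0,5, 0,-11,0,0,0,0,5, 0,-14,0,0,0,0,5, 0,-15,0,0,0,0,5, 0,-15,0,0,0,0,5]' 60
python3 - <<'E'
from h import *
goal((.5213,.4115,.20),96);print(manip.sense()['finger_gap'])
E
```

```text
t: 4.13
tcp_pos: [0.5878, -0.2714, 0.0498]
tool_rot: [0.707, 0.039, -0.036, -0.705]
force: [0.6, 0.9, 5.5]
finger_gap: 0.754
t: 4.97
tcp_pos: [0.5877, -0.2723, 0.2011]
tool_rot: [0.708, 0.039, -0.035, -0.704]
force: [0.2, -0.4, -2.2]
finger_gap: 0.758
shift [ 0.58 -0.24 68.69] turn [0.005 0.    0.006] q6 -2.28 t 4.97 tcp [ 0.5877 -0.2723  0.2011]
0.7584385811517252
```

```bash
python3 -m handwheel '[0,-1,2,0,0,0,5, 0,-2,5,0,0,0,5, 0,-3,9,0,0,0,5, 0,-3,13,0,0,0,5, 0,-3,17,0,0,0,5, 0,-3,21,0,0,0,5, 0,-3,25,0,0,0,5, 0,-3,29,0,0,0,5, 0,-3,33,0,0,0,5, 0,-3,37,0,0,0,5]'
python3 -m handwheel '[0,0,4,0,0,0,5, 0,0,8,0,0,0,5, 0,0,12,0,0,0,5, 0,0,16,0,0,0,5, 0,0,20,0,0,0,5, 0,0,24,0,0,0,5, 0,0,27,0,0,0,5, 0,0,29.5,0,0,0,5, 0,0,31,0,0,0,5, 0,0,31.5,0,0,0,5]'
python3 -m handwheel '[0,0,0,0,0,0,5, 0,0,0,0,0,0,5]'
python3 - <<'E'
from h import *
goal((.5213,.4115,.20),96);print(manip.sense()['finger_gap'])
snap('wrist','w3.png');snap('side','s3.png')
E
```

```text
t: 5.8
tcp_pos: [0.5447, 0.0992, 0.2251]
tool_rot: [-0.706, -0.035, 0.039, 0.706]
force: [0.5, -0.2, -1.6]
finger_gap: 0.751
t: 6.63
tcp_pos: [0.5121, 0.4121, 0.2251]
tool_rot: [0.707, 0.037, -0.039, -0.706]
force: [-0.5, 0.1, -1.5]
finger_gap: 0.757
t: 6.8
tcp_pos: [0.5138, 0.4089, 0.2263]
tool_rot: [0.707, 0.036, -0.038, -0.705]
force: [-0.4, -0.5, -1.6]
finger_gap: 0.755
shift [0.78 2.63 0.19] turn [ 0.002  0.    -0.002] q6 -1.17 t 6.8 tcp [0.5138 0.4089 0.2263]
0.7554551047791449
```

View pics/s3.png

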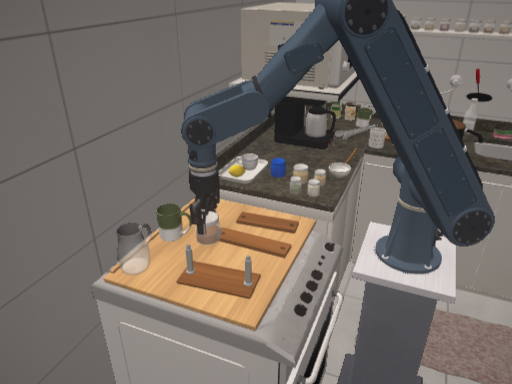

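View pics/w3.png

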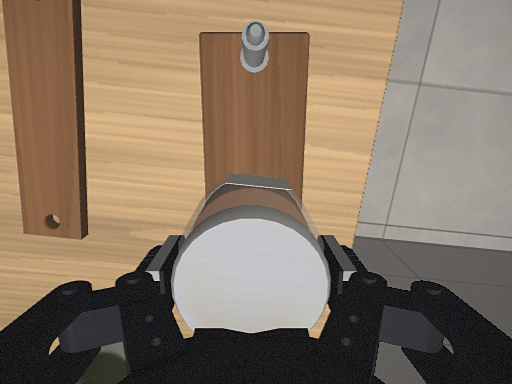

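Run:
```python
from h import *
s=snap('wrist');t=manip.sense();z=t['tcp_pos'][2]
f=s['frame']
for u,v,zz in((256,31,.150),(257,47,.137),(254,59,.055)): print('pin',ray(s,u,v,zz).round(4))
print('lid',ray(s,251,286,z+.022).round(4),ray(s,172,280,z+.022).round(4),ray(s,330,284,z+.022).round(4))
W=pts(s);m=(W[...,2]>.2);print(np.nanmedian(W[260:330,230:280,2]), z)
m=(W[...,2]>z+.015)&(W[...,2]<z+.03);m[:180]=0;ys,xs=np.nonzero(m);print(xs.min(),xs.max(),ys.min())
P=W[m];print(P.min(0).round(4),P.max(0).round(4))
# foot side edges at row 100..170
g=cv2.cvtColor(f,cv2.COLOR_RGB2HSV)
for v in (80,120,160):
    row=np.nonzero((g[v,150:380,2]<165)&(g[v,150:380,1]>80))[0]+150;print(v,row.min(),row.max(),ray(s,row.min(),v,.055).round(4),ray(s,row.max(),v,.055).round(4))
v=np.nonzero(g[:120,230,2]<150)[0];print(v.min(),ray(s,225,v.min(),.055))
```

```text
pin [0.3997 0.3994 0.15  ]
pin [0.406  0.4009 0.137 ]
pin [0.4005 0.3991 0.055 ]
lid [0.5115 0.408  0.2492] [0.5121 0.3775 0.2492] [0.5075 0.4382 0.2492]
0.24795291331885772 0.22719007035168617
111 391 208
[0.4816 0.3576 0.2422] [0.5348 0.4577 0.2572]
80 201 307 [0.4234 0.3521 0.055 ] [0.4134 0.4498 0.055 ]
120 203 378 [0.4592 0.3561 0.055 ] [0.442  0.5229 0.055 ]
160 204 303 [0.4976 0.3594 0.055 ] [0.4875 0.4572 0.055 ]
31 [0.38029844 0.37093888 0.055     ]
```

Run:
```python
from h import *
goal((.5243,.4118,.107),96)
```

```text
shift [ 1.   12.02  0.24] turn [ 0.001 -0.002 -0.001] q6 -1.17 t 6.95 tcp [0.5146 0.4085 0.2272]
```

```bash
python3 -m handwheel '[1,1,0.2,0,0,0,5, 1,3,0.2,0,0,0,5, 1,5,0.2,0,0,0,5, 1,7,0.2,0,0,0,5, 1,9,0.2,0,0,0,5, 1,10.5,0.2,0,0,0,5, 1,11.5,0.2,0,0,0,5, 1,11.8,0.2,0,0,0,5, 1,11.8,0.2,0,0,0,5, 1,11.8,0.2,0,0,0,5]'
python3 - <<'E'
from h import *
goal((.5243,.4118,.105),96);print(manip.sense()['force'])
E
```

```text
t: 7.78
tcp_pos: [0.5248, 0.4133, 0.1098]
tool_rot: [-0.706, -0.037, 0.037, 0.706]
force: [0.8, -0.2, -1.7]
finger_gap: 0.759
shift [-0.07  0.48 -0.15] turn [-0.001  0.     0.001] q6 -1.18 t 7.78 tcp [0.5248 0.4133 0.1098]
[ 0.80671207 -0.18539792 -1.7121064 ]
```

```bash
python3 -m handwheel '[-0.05,0.2,-0.1,0,0,0,5, -0.05,0.4,-0.1,0,0,0,5, -0.05,0.5,-0.1,0,0,0,5, -0.05,0.5,-0.1,0,0,0,5]'
python3 - <<'E'
from h import *
goal((.5243,.4118,.105),96);print(manip.sense()['force'])
snap('side','s4.png')
E
```

```text
t: 8.12
tcp_pos: [0.5235, 0.4123, 0.1046]
tool_rot: [-0.706, -0.037, 0.037, 0.706]
force: [-0.8, -0.1, -1.3]
finger_gap: 0.755
shift [ 0.07 -0.04 -0.05] turn [-0.     0.001  0.   ] q6 -1.18 t 8.12 tcp [0.5235 0.4123 0.1046]
[-0.77316725 -0.07755358 -1.3149728 ]
```

```bash
python3 -m handwheel '[0,0.1,0,0,0,0,5, 0,0.1,0,0,0,0,5]'; python3 -m handwheel '[0,0.1,0,0,0,0,5, 0,0.1,0,0,0,0,5]'
```

```text
t: 8.33
tcp_pos: [0.5237, 0.4124, 0.1042]
tool_rot: [-0.706, -0.037, 0.037, 0.706]
force: [-1.1, 0.2, 3.0]
finger_gap: 0.754
t: 8.5
tcp_pos: [0.5237, 0.4125, 0.1041]
tool_rot: [-0.706, -0.038, 0.037, 0.706]
force: [-2.5, -1.3, 7.4]
finger_gap: 0.757
```

View pics/s4.png

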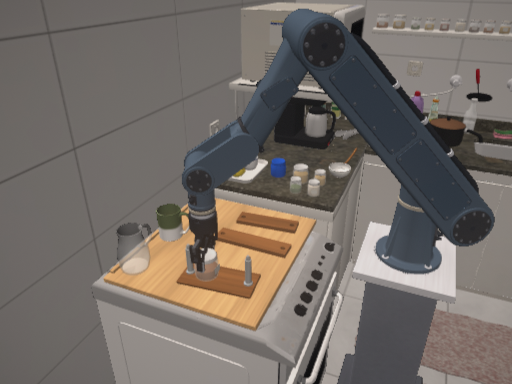

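```bash
python3 -m handwheel '[0,-0.1,0,0,0,0,7.2, 0,-0.1,0,0,0,0,8.3, 0,-0.1,0,0,0,0,8.3, 0,-0.1,0,0,0,0,8.3, 0,-1,0,0,0,0,8.3, 0,-3,0,0,0,0,8.3, 0,-6,0,0,0,0,8.3, 0,-9,0,0,0,0,8.3, 0,-12,0,0,0,0,8.3, 0,-12.5,0,0,0,0,8.3]'
python3 - <<'E'
from h import *
goal((.4930,-.3740,.18),96);s=snap('wrist','w5.png')
for o in lids(s,.117,.135,(.35,.65,.35,.5)): print(o)
E
```

```text
t: 9.33
tcp_pos: [0.5264, 0.4139, 0.2342]
tool_rot: [-0.704, -0.041, 0.033, 0.708]
force: [0.4, -0.1, 1.2]
finger_gap: 0.969
shift [-11.67   4.94 -78.03] turn [-0.005  0.001  0.011] q6 -1.18 t 9.33 tcp [0.5264 0.4139 0.2342]
(array([0.3999, 0.399 ]), 8.9, 0.1265, array([248.,  29.]), np.int32(154), array([105., 104., 101.]))
(array([0.5229, 0.4117]), 31.9, 0.1255, array([248., 191.]), np.int32(4636), array([186., 186., 182.]))
(array([0.5716, 0.4166]), 8.8, 0.126, array([248., 243.]), np.int32(182), array([76., 75., 73.]))
```

View pics/w5.png

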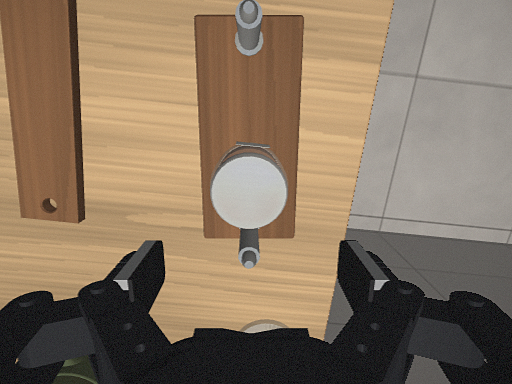

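```bash
python3 -m handwheel '[-0.5,0,-2,0,0,0,8.3, -1,0,-6,0,0,0,8.3, -1.5,0,-10,0,0,0,8.3, -2,0,-14,0,0,0,8.3, -2.5,0,-18,0,0,0,8.3, -3,0,-22,0,0,0,8.3, -3.5,0,-26,0,0,0,8.3, -4,0,-30,0,0,0,8.3, -5,0,-34,0,0,0,8.3, -6,0,-38,0,0,0,8.3]'
python3 -m handwheel '[-1,0,-4,0,0,0,8.3, -2,0,-8,0,0,0,8.3, -3,0,-12,0,0,0,8.3, -3.5,0,-16,0,0,0,8.3, -4,0,-20,0,0,0,8.3, -4.5,0,-24,0,0,0,8.3, -5,0,-28,0,0,0,8.3, -5.5,0,-32,0,0,0,8.3, -5.7,1,-36,0,0,0,8.3, -5.7,3,-39,0,0,0,8.3]'
python3 -m handwheel '[0,1,-1,0,0,0,8.3, 0,2,-1,0,0,0,8.3, 0,2,-1,0,0,0,8.3]'
python3 - <<'E'
from h import *
goal((.4930,-.3740,.046),96);s=snap('wrist','w6.png')
for o in lids(s,.067,.08,(.35,.65,-.45,-.15)): print(o)
for o in lids(s,.056,.065,(.35,.65,-.45,-.15)): print(o)
E
```

```text
t: 10.22
tcp_pos: [0.5028, 0.0263, 0.2265]
tool_rot: [-0.706, -0.037, 0.038, 0.706]
force: [1.6, 0.2, 0.1]
finger_gap: 0.97
t: 11.05
tcp_pos: [0.4885, -0.3705, 0.1985]
tool_rot: [0.708, 0.038, -0.035, -0.704]
force: [0.9, -0.1, 0.6]
finger_gap: 0.971
t: 11.3
tcp_pos: [0.4872, -0.3735, 0.1739]
tool_rot: [-0.704, -0.035, 0.039, 0.708]
force: [0.2, 0.4, -0.3]
finger_gap: 0.97
shift [ 0.63 12.79 -0.19] turn [-0.007 -0.    -0.004] q6 -2.51 t 11.3 tcp [ 0.4872 -0.3735  0.1739]
(array([ 0.4929, -0.3751]), 31.8, 0.0712, array([248., 206.]), np.int32(4688), array([226., 225., 223.]))
(array([ 0.6047, -0.3951]), 31.6, 0.0711, array([212., 314.]), np.int32(2205), array([ 66., 108., 201.]))
(array([ 0.4063, -0.3813]), 24.0, 0.0613, array([251.,  93.]), np.int32(3305), array([226., 225., 223.]))
(array([ 0.404 , -0.2761]), 24.2, 0.0612, array([388., 105.]), np.int32(3245), array([221., 221., 218.]))
(array([ 0.4627, -0.3795]), 6.5, 0.0627, array([246., 167.]), np.int32(18), array([120., 116., 110.]))
(array([ 0.4818, -0.2729]), 23.2, 0.0612, array([370., 202.]), np.int32(2350), array([220., 219., 216.]))
(array([ 0.5932, -0.3938]), 28.7, 0.0616, array([218., 294.]), np.int32(265), array([ 37.,  60., 111.]))
```

View pics/w6.png

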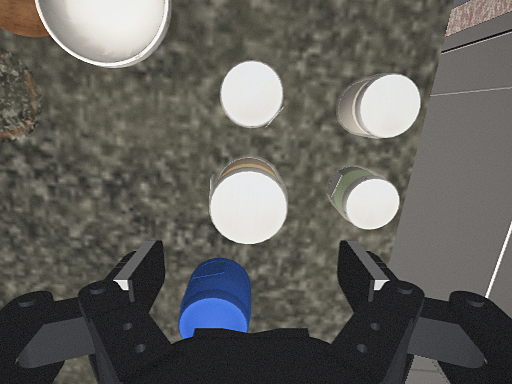

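```bash
python3 -m handwheel '[0.6,2,-0.3,0,0,0,8.3, 0.6,5,-0.3,0,0,0,8.3, 0.6,8,-0.3,0,0,0,8.3, 0.6,10.5,-0.3,0,0,0,8.3, 0.6,12.2,-0.3,0,0,0,8.3, 0.6,12.7,-0.3,0,0,0,8.3, 0.6,12.7,-0.3,0,0,0,8.3, 0.6,12.7,-0.3,0,0,0,5, 0.6,12.7,-0.3,0,0,0,5, 0.6,12.7,-0.3,0,0,0,5]' 60
python3 -m handwheel '[0,0,0,0,0,0,5, 0,0,0,0,0,0,5]' 60
python3 -m handwheel '[0,-1,0,0,0,0,5, 0,-3,0,0,0,0,5, 0,-5,0,0,0,0,5, 0,-8,0,0,0,0,5, 0,-11,0,0,0,0,5, 0,-14,0,0,0,0,5, 0,-17,0,0,0,0,5, 0,-18,0,0,0,0,5]'
python3 - <<'E'
from h import *
goal((.4502,.4042,.225),96);print(manip.sense()['finger_gap'])
E
```

```text
t: 12.18
tcp_pos: [0.4961, -0.3777, 0.0529]
tool_rot: [0.706, 0.038, -0.037, -0.706]
force: [0.0, 3.9, 4.8]
finger_gap: 0.748
t: 12.35
tcp_pos: [0.4962, -0.3777, 0.0529]
tool_rot: [0.706, 0.038, -0.037, -0.706]
force: [-0.2, 4.2, 6.0]
finger_gap: 0.745
t: 13.02
tcp_pos: [0.4972, -0.3801, 0.2367]
tool_rot: [0.709, 0.04, -0.035, -0.703]
force: [-0.0, -0.6, -1.5]
finger_gap: 0.749
shift [ 3.57  0.48 78.5 ] turn [0.009 0.001 0.006] q6 -2.51 t 13.02 tcp [ 0.4972 -0.3801  0.2367]
0.7492712039117811
```

```bash
python3 -m handwheel '[0,0,2,0,0,0,5, 0,0,5,0,0,0,5, 0,0,9,0,0,0,5, 0.2,0,13,0,0,0,5, 0.4,0,17,0,0,0,5, 0.6,0,21,0,0,0,5, 0.8,0,25,0,0,0,5, 1,0,29,0,0,0,5, 1.2,0,33,0,0,0,5, 1.4,0,37,0,0,0,5]'
python3 -m handwheel '[0.3,0,4,0,0,0,5, 0.6,0,8,0,0,0,5, 1,0,12,0,0,0,5, 1.2,0,16,0,0,0,5, 1.5,0,20,0,0,0,5, 1.7,0,24,0,0,0,5, 2,0,28,0,0,0,5, 2.1,0,32,0,0,0,5, 2.2,0,35,0,0,0,5, 2.2,0,37.5,0,0,0,5]'
python3 -m handwheel '[0,0,3,0,0,0,5, 0,0,4,0,0,0,5, 0,0,4,0,0,0,5, 0,0,4,0,0,0,5]'
python3 - <<'E'
from h import *
goal((.4502,.4042,.225),96);t=manip.sense();print(t['finger_gap'])
s=snap('wrist','w7.png');W=pts(s);z=t['tcp_pos'][2];print(z,np.nanmedian(W[240:320,230:280,2]))
for o in lids(s,z+.01,z+.03,(.35,.65,.35,.5)): print(o)
E
```

```text
t: 13.85
tcp_pos: [0.4697, -0.0069, 0.2303]
tool_rot: [0.706, 0.037, -0.037, -0.706]
force: [1.0, 0.6, -3.3]
finger_gap: 0.748
t: 14.68
tcp_pos: [0.4522, 0.3691, 0.2301]
tool_rot: [-0.706, -0.038, 0.038, 0.706]
force: [0.8, 0.0, -1.6]
finger_gap: 0.748
t: 15.02
tcp_pos: [0.4482, 0.4058, 0.2298]
tool_rot: [0.707, 0.037, -0.038, -0.706]
force: [-0.5, -0.6, -1.5]
finger_gap: 0.746
shift [ 0.18  0.48 -0.18] turn [ 0.002  0.002 -0.001] q6 -1.13 t 15.02 tcp [0.4482 0.4058 0.2298]
0.7458556415613653
0.229773207317497 0.24796417574914273
(array([0.4414, 0.4047]), 46.0, 0.2482, array([250., 269.]), np.int32(18742), array([165., 165., 165.]))
```

View pics/w7.png

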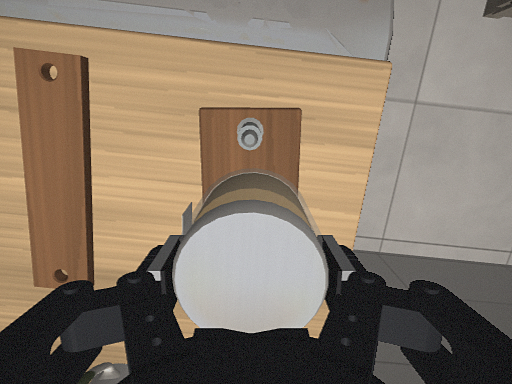

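Run:
```python
from h import *
s=snap('wrist');t=manip.sense();W=pts(s)
lid=(W[...,2]>.243)&(W[...,2]<.256)
v=np.nonzero(lid[:,250])[0].min();p=ray(s,250,v,.249);print(v,p,t['tcp_pos'],'offset',p[:2]-t['tcp_pos'][:2])
f=s['frame'][:,:,:].astype(int);col=f[170:215,250].sum(1);print(col)
for u,v,zz in((250,137,.150),(249,129,.055)): print('pin',ray(s,u,v,zz).round(4))
goal((.4502,.4042,.111),96)
```

```text
203 [0.41315403 0.40085145 0.249     ] [0.448636   0.40478091 0.2299864 ] offset [-0.03548197 -0.00392946]
[300 298 396 263 209 231 240 229 232 240 248 262 253 254 258 265 267 246
 308 340 345 341 335 339 341 338 333 345 332 316 262 274 282 299 306 308
 318 319 329 334 347 328 402 619 593]
pin [0.3972 0.3987 0.15  ]
pin [0.3973 0.3973 0.055 ]
shift [ 0.16 11.9  -0.06] turn [ 0.001 -0.    -0.001] q6 -1.13 t 15.12 tcp [0.4486 0.4048 0.23  ]
```

```bash
python3 -m handwheel '[0.15,1,0,0,0,0,5, 0.15,3,0,0,0,0,5, 0.15,5,0,0,0,0,5, 0.15,7,0,0,0,0,5, 0.15,9,0,0,0,0,5, 0.15,10.5,0,0,0,0,5, 0.15,11.4,0,0,0,0,5, 0.15,11.8,0,0,0,0,5, 0.15,11.8,0,0,0,0,5, 0.15,11.8,0,0,0,0,5]'
python3 - <<'E'
from h import *
goal((.4502,.4042,.108),96);print(manip.sense()['force'])
E
```

```text
t: 15.95
tcp_pos: [0.4509, 0.4064, 0.1128]
tool_rot: [-0.706, -0.037, 0.037, 0.706]
force: [-0.2, 0.2, -1.6]
finger_gap: 0.749
shift [-0.09  0.48 -0.21] turn [-0.    -0.     0.001] q6 -1.13 t 15.95 tcp [0.4509 0.4064 0.1128]
[-0.21480267  0.21672927 -1.61934708]
```

```bash
python3 -m handwheel '[-0.05,0.2,-0.15,0,0,0,5, -0.05,0.4,-0.15,0,0,0,5, -0.05,0.5,-0.15,0,0,0,5, -0.05,0.5,-0.15,0,0,0,5]'; python3 -m handwheel '[0,0.1,0,0,0,0,5, 0,0.1,0,0,0,0,5]'
python3 -m handwheel '[0,0.1,0,0,0,0,5, 0,0.1,0,0,0,0,5]'
```

```text
t: 16.28
tcp_pos: [0.4499, 0.405, 0.1075]
tool_rot: [-0.706, -0.037, 0.037, 0.706]
force: [-0.1, 0.2, -1.1]
finger_gap: 0.747
t: 16.45
tcp_pos: [0.45, 0.4051, 0.1073]
tool_rot: [-0.706, -0.037, 0.037, 0.706]
force: [-1.0, -2.1, 4.3]
finger_gap: 0.749
t: 16.62
tcp_pos: [0.45, 0.4051, 0.1072]
tool_rot: [-0.706, -0.038, 0.037, 0.706]
force: [-3.0, -2.3, 9.5]
finger_gap: 0.748
```

Contact. Release and retreat.

```bash
python3 -m handwheel '[0,-0.15,0,0,0,0,7.2, 0,-0.15,0,0,0,0,8.3, 0,-0.15,0,0,0,0,8.3, 0,-0.15,0,0,0,0,8.3, 0,-1,0,0,0,0,8.3, 0,-3,0,0,0,0,8.3, 0,-6,0,0,0,0,8.3, 0,-10,0,0,0,0,8.3, 0,-14,0,0,0,0,8.3, 0,-17,0,0,0,0,8.3]'
python3 -m handwheel '[0,0,0,0,0,0,8.3, 0,0,0,0,0,0,8.3, 0,0,0,0,0,0,8.3]'
python3 - <<'E'
from h import *
s=snap('wrist','w8.png');snap('side','s8.png')
print(manip.sense()['tcp_pos'])
for o in lids(s,.117,.135,(.35,.65,.35,.5)): print(o)
E
```

```text
t: 17.45
tcp_pos: [0.4505, 0.4054, 0.2791]
tool_rot: [-0.705, -0.038, 0.036, 0.707]
force: [1.0, 0.7, 0.3]
finger_gap: 0.973
t: 17.7
tcp_pos: [0.4493, 0.4046, 0.2751]
tool_rot: [0.706, 0.037, -0.038, -0.706]
force: [-0.0, -0.0, -0.1]
finger_gap: 0.972
[0.44887416 0.40432297 0.2735702 ]
(array([0.4467, 0.4052]), 31.7, 0.1255, array([252., 182.]), np.int32(3448), array([188., 188., 184.]))
(array([0.5225, 0.4116]), 31.9, 0.1254, array([251., 255.]), np.int32(2918), array([183., 183., 180.]))
(array([0.5726, 0.4167]), 9.1, 0.1269, array([250., 297.]), np.int32(169), array([77., 76., 73.]))
```

View pics/w8.png

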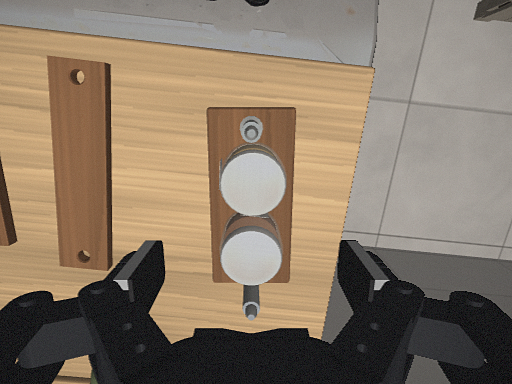

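Run:
```python
from h import *
goal((.45,.08,.26),95)
```

```text
shift [ -3.29   1.42 -32.26] turn [ 0.002  0.018 -0.003] q6 -1.13 t 17.8 tcp [0.4489 0.4043 0.2736]
```

```bash
python3 -m handwheel '[-0.3,0,-2,0,0,0,7.2, -0.6,0,-6,0,0,0,7.2, -1,0,-10,0,0,0,7.2, -1.5,0,-14,0,0,0,7.2, -2,1,-18,0,0,0,7.2, -2.5,1.4,-22,0,0.018,0,7.2, -3,1.4,-26,0,0.018,0,7.2, -3.3,1.4,-29.5,0,0.018,0,7.2, -3.3,1.4,-32,0,0.018,0,7.2, -3.3,1.4,-32.3,0,0.018,0,7.2]'
python3 -m handwheel '[0,0,0,0,0,0,7.2, 0,0,0,0,0,0,7.2, 0,0,0,0,0,0,7.2]'
cat >> h.py <<'E'
def board(s,zt=.059,box=None):
    f=s['frame'];hsv=cv2.cvtColor(f,cv2.COLOR_RGB2HSV)
    b=((hsv[...,2]<165)&(hsv[...,1]>80)&(hsv[...,0]<20)).astype(np.uint8)
    if box is not None:
        k=np.zeros_like(b);k[box[1]:box[3],box[0]:box[2]]=1;b*=k
    W=pts(s);b&=(np.abs(W[...,2]-zt)<.004).astype(np.uint8)
    b=cv2.morphologyEx(b,cv2.MORPH_OPEN,np.ones((3,3)))
    for c in cv2.findContours(b,cv2.RETR_EXTERNAL,cv2.CHAIN_APPROX_NONE)[0]:
        if cv2.contourArea(c)<2000: continue
        P=np.array([ray(s,*q,zt)[:2] for q in cv2.convexHull(c)[:,0]])
        r=cv2.minAreaRect(P.astype(np.float32));print('board',cv2.boundingRect(c),np.round(r[0],4),np.round(r[1],4),round(r[2],2))
E
python3 - <<'E'
from h import *
s=snap('wrist','w9.png');board(s);print(manip.sense()['tcp_pos'])
E
```

```text
t: 18.63
tcp_pos: [0.4507, 0.0767, 0.26]
tool_rot: [0.707, 0.028, -0.03, -0.706]
force: [-0.7, -0.3, -0.5]
finger_gap: 0.844
t: 18.88
tcp_pos: [0.4505, 0.0813, 0.2607]
tool_rot: [-0.706, -0.031, 0.032, 0.707]
force: [-0.2, -0.3, -0.2]
finger_gap: 0.844
board (218, 94, 57, 181) [0.4691 0.0771] [0.2078 0.0588] 4.85
board (344, 86, 66, 176) [0.445  0.2068] [0.0609 0.1941] 89.68
[0.45055635 0.08145141 0.26085855]
```

View pics/w9.png

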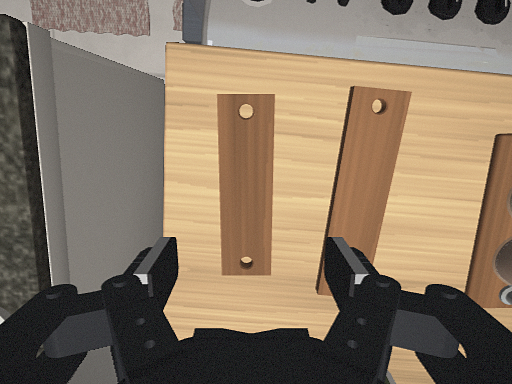

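Run:
```python
from h import *
s=snap('wrist');f=s['frame'];cv2.imwrite('pics/w9c.png',cv2.resize(f[80:300,200:420,::-1],None,fx=2.7,fy=2.7))
def mid(u,v):return ray(s,u,v,.059)
h=[]
for (u,v) in((246,111),(246,262)):
    g=f[v-12:v+12,u-12:u+12].astype(int);w=(g[...,2]>65)|(g.sum(2)<100)
    ys,xs=np.nonzero(w&(np.hypot(*np.mgrid[-12:12,-12:12])<11));c=(xs.mean()+u-12,ys.mean()+v-12);p=ray(s,*c,.055);h.append(p);print(c,p.round(4),w.sum())
h=np.array(h);d=h[1]-h[0];print(np.linalg.norm(d),h.mean(0),np.degrees(np.arctan2(d[1],d[0])))
goal((.469,.0770,.075),94.9)
```

```text
(np.float64(246.3578595317726), np.float64(110.83946488294315)) [0.3824 0.0704 0.055 ] 478
(np.float64(246.08802816901408), np.float64(261.25704225352115)) [0.5579 0.0849 0.055 ] 487
0.17604759188417962 [0.47016513 0.07766823 0.055     ] 4.730595761922665
shift [ 1.8  18.6  -0.61] turn [-0.     0.004 -0.001] q6 -1.73 t 18.98 tcp [0.4507 0.0815 0.261 ]
```

View pics/w9c.png

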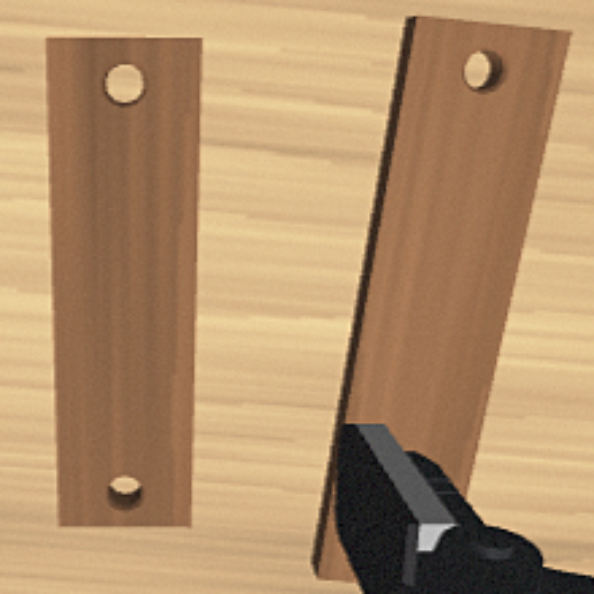

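```bash
python3 -m handwheel '[0.5,2,-0.2,0,0,0,7.2, 1,5,-0.4,0,0,0,7.2, 1.85,8,-0.55,0,0,0,7.2, 1.85,11,-0.55,0,0,0,7.2, 1.85,14,-0.55,0,0,0,7.2, 1.85,17,-0.55,0,0,0,7.2, 1.85,18.4,-0.55,0,0,0,7.2, 1.85,18.6,-0.55,0,0,0,7.2, 1.85,18.6,-0.55,0,0,0,7.2, 1.85,18.6,-0.55,0,0,0,7.2]' 60
python3 - <<'E'
from h import *
goal((.4695,.0775,.064),94.9);print(manip.sense()['force'])
E
```

```text
t: 19.82
tcp_pos: [0.4705, 0.077, 0.0759]
tool_rot: [0.706, 0.032, -0.031, -0.706]
force: [-0.7, -0.2, 0.3]
finger_gap: 0.842
shift [-0.1   1.19  0.06] turn [0.    0.003 0.001] q6 -1.73 t 19.82 tcp [0.4705 0.077  0.0759]
[-0.69403517 -0.16741898  0.33433203]
```

```bash
python3 -m handwheel '[0,0.5,0,0,0,0,7.2, 0,0.8,0,0,0,0,7.2, 0,1,0,0,0,0,7.2, 0,1,0,0,0,0,7.2, 0,1,0,0,0,0,5, 0,1,0,0,0,0,5, 0,1,0,0,0,0,5, 0,1,0,0,0,0,5, 0,1,0,0,0,0,5]' 70
python3 - <<'E'
from h import *
snap('wrist','w10.png');print(manip.sense()['force'])
E
```

```text
t: 20.57
tcp_pos: [0.47, 0.0764, 0.0663]
tool_rot: [0.706, 0.031, -0.03, -0.706]
force: [-1.9, 0.3, 8.6]
finger_gap: 0.673
[-1.70099691  0.54110264  7.6045277 ]
```

View pics/w10.png

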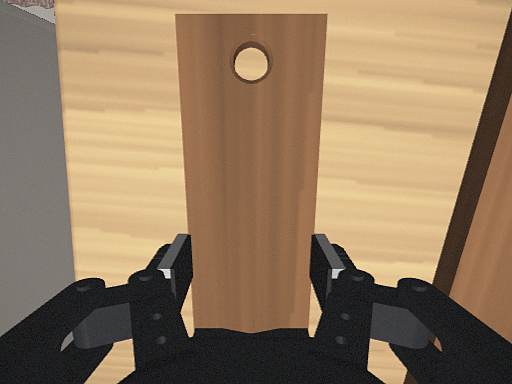

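```bash
python3 -m handwheel '[0,-0.5,0,0,0,0,5, 0,-2,0,0,0,0,5, 0,-5,0,0,0,0,5, 0,-8,0,0,0,0,5, 0,-11,0,0,0,0,5, 0,-14,0,0,0,0,5, 0,-16,0,0,0,0,5, 0,-17.5,0,0,0,0,5, 0,-17.5,0,0,0,0,5]' 70
python3 - <<'E'
from h import *
goal((.4865,.408,.24),95.8);snap('wrist','w11.png');print(manip.sense()['force'],manip.sense()['finger_gap'])
E
```

```text
t: 21.37
tcp_pos: [0.4716, 0.0763, 0.2436]
tool_rot: [0.707, 0.033, -0.028, -0.706]
force: [0.0, -0.3, -0.8]
finger_gap: 0.67
shift [ 4.37  0.35 32.91] turn [ 0.001 -0.014  0.007] q6 -1.73 t 21.37 tcp [0.4716 0.0763 0.2436]
[-0.11061502 -0.75884641 -1.24754366] 0.6694412377514989
```

View pics/w11.png

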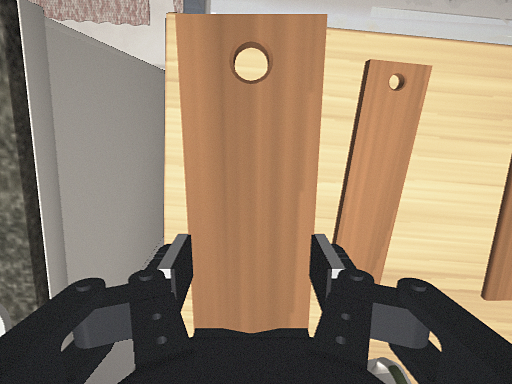

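```bash
python3 -m handwheel '[0.3,0,2,0,0,0,5, 0.6,0,5,0,0,0,5, 1,0,9,0,0,0,5, 1.5,0,13,0,0,0,5, 2,0,17,0,0,0,5, 2.5,0,21,0,-0.01,0,5, 3,0,25,0,-0.014,0,5, 3.6,0,28.5,0,-0.014,0,5, 4.2,0,31.5,0,-0.014,0,5, 4.35,0,32.9,0,-0.014,0,5]' 70
python3 -m handwheel '[0,0,0,0,0,0,5, 0,0,0,0,0,0,5, 0,0,0,0,0,0,5]' 70
python3 - <<'E'
from h import *
goal((.4865,.408,.24),95.8);snap('wrist','w12.png');snap('side','s12.png');snap('scene','c12.png');print(manip.sense()['force'],manip.sense()['finger_gap'])
E
```

```text
t: 22.25
tcp_pos: [0.4838, 0.4114, 0.2378]
tool_rot: [-0.706, -0.036, 0.037, 0.706]
force: [0.7, -0.2, -0.9]
finger_gap: 0.667
t: 22.5
tcp_pos: [0.4838, 0.4063, 0.239]
tool_rot: [0.707, 0.035, -0.037, -0.705]
force: [-0.1, -1.1, -0.8]
finger_gap: 0.672
shift [ 0.28 -0.11  0.15] turn [ 0.002 -0.001 -0.003] q6 -1.15 t 22.5 tcp [0.4838 0.4063 0.239 ]
[ 0.65519439  0.68835804 -0.80579157] 0.6727563015408634
```

View pics/w12.png

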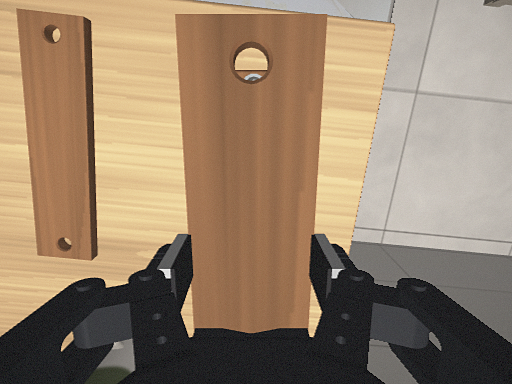

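View pics/s12.png

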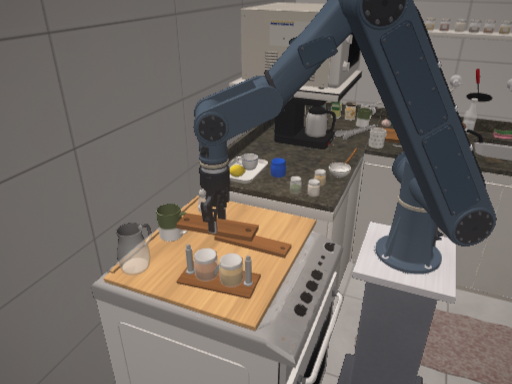

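Run:
```python
from h import *
B=snap('side');W=snap('wrist');A=snap('scene');t=manip.sense();z=t['tcp_pos'][2]
cv2.imwrite('pics/s12c.png',cv2.resize(B['frame'][200:300,160:300,::-1],None,fx=5.6,fy=5.6,interpolation=cv2.INTER_CUBIC))
cv2.imwrite('pics/c12c.png',cv2.resize(A['frame'][130:230,110:250,::-1],None,fx=5.6,fy=5.6,interpolation=cv2.INTER_CUBIC))
f=W['frame'];g=cv2.cvtColor(f,cv2.COLOR_RGB2GRAY)
cv2.imwrite('pics/w12c.png',cv2.resize(f[30:100,210:295,::-1],None,fx=7,fy=7,interpolation=cv2.INTER_CUBIC))
print('tcp',t['tcp_pos'],ray(W,251,62,z-.0073))
```

```text
tcp [0.48486733 0.40696163 0.24055078] [0.39790195 0.39767364 0.23325078]
```

View pics/s12c.png

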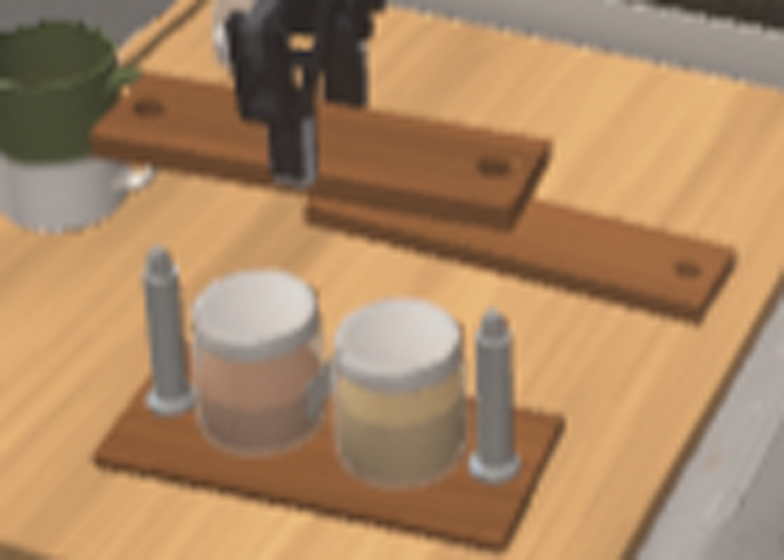

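View pics/w12c.png

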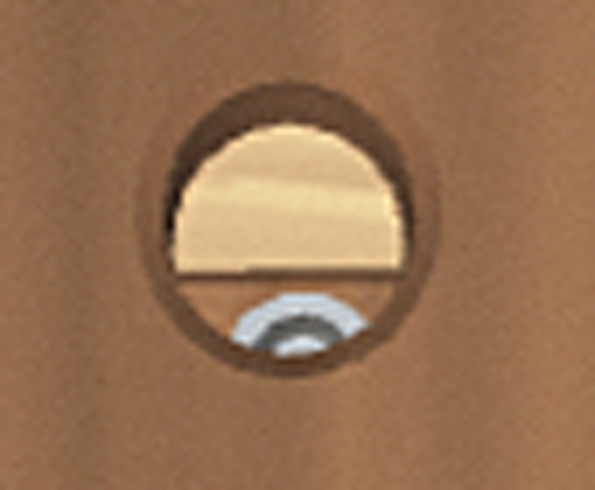

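View pics/c12c.png

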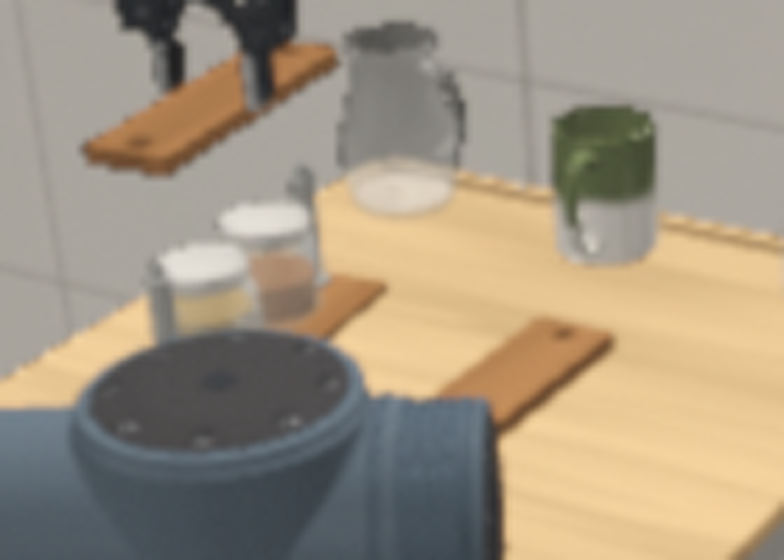

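Run:
```python
from h import *
B=snap('side');W=snap('wrist');z=manip.sense()['tcp_pos'][2];print(z)
c=lambda x,y:(x/5.6+160-.4,y/5.6+200-.4)
a=ray(B,*c(157,251),.149);b=ray(B,*c(493,317),.149);print('pins',a,b,(a+b)/2,np.linalg.norm(a-b),np.degrees(np.arctan2(*(a-b)[1::-1])))
a=ray(B,*c(148,107),z-.0073);b=ray(B,*c(495,165.5),z-.0073);print('holes',a,b,(a+b)/2,np.linalg.norm(a-b),np.degrees(np.arctan2(*(a-b)[1::-1])))
# wrist: hole top rim
k=lambda x,y:(x/7+210-.4,y/7+30-.4)
print('hole w',ray(W,*k(287,230),z-.0073),'tip?',ray(W,*k(300,345),.15),'collar top centre x',k(300,345))
```

```text
0.24060254734187572
pins [0.57480011 0.41991222 0.149     ] [0.39862332 0.40315497 0.149     ] [0.48671171 0.41153359 0.149     ] 0.17697193468541178 5.433402938146521
holes [0.57280972 0.41912412 0.23330255] [0.39836694 0.3997209  0.23330255] [0.48558833 0.40942251 0.23330255] 0.17551857111780605 6.346903826801589
hole w [0.39815307 0.39816907 0.23330255] tip? [0.39616662 0.39913726 0.15      ] collar top centre x (252.45714285714286, 78.88571428571427)
```

```bash
python3 -m handwheel '[0.1,1,0.12,0,0,0,5, 0.1,2.5,0.12,0,0,0,5, 0.1,4,0.12,0,0,0,5, 0.1,5.2,0.12,0,0,0,5, 0.1,6,0.12,0,0,0,5, 0.1,6.1,0.12,0,0,0,5, 0.1,6.1,0.12,0,0,0,5, 0.1,6.1,0.12,0,0,0,5]' 70
python3 - <<'E'
from h import *
goal((.4865,.408,.18),95.8);B=snap('side');W=snap('wrist');A=snap('scene');print(manip.sense()['tcp_pos'])
cv2.imwrite('pics/s13c.png',cv2.resize(B['frame'][200:300,160:300,::-1],None,fx=5.6,fy=5.6,interpolation=cv2.INTER_CUBIC))
cv2.imwrite('pics/w13c.png',cv2.resize(W['frame'][30:100,210:295,::-1],None,fx=7,fy=7,interpolation=cv2.INTER_CUBIC))
E
```

```text
t: 23.57
tcp_pos: [0.4859, 0.4095, 0.1797]
tool_rot: [-0.706, -0.036, 0.035, 0.706]
force: [0.4, 0.1, -0.7]
finger_gap: 0.668
shift [ 0.04 -0.03 -0.16] turn [-0.     0.     0.001] q6 -1.15 t 23.57 tcp [0.4859 0.4095 0.1797]
[0.48600538 0.40958165 0.18026148]
```

View pics/s13c.png

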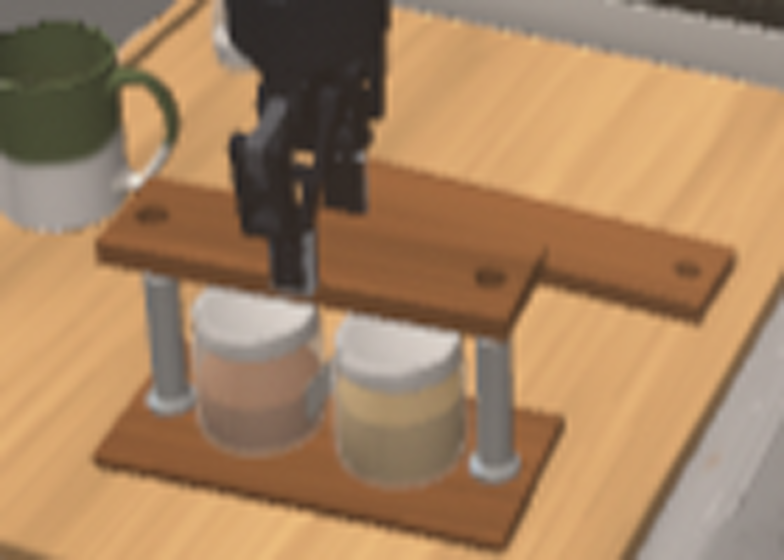

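View pics/w13c.png

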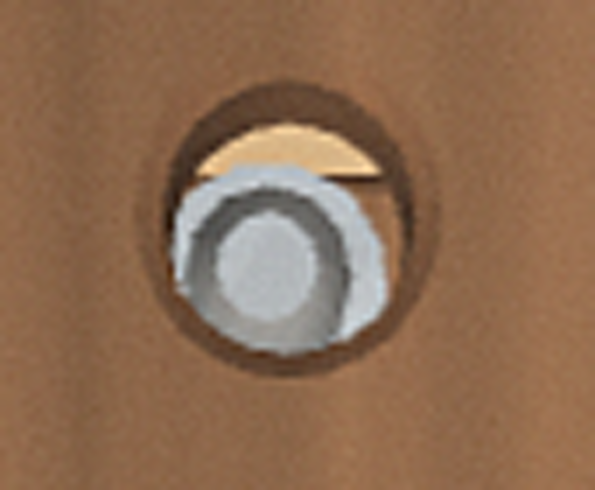

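Run:
```python
from h import *
B=snap('side');W=snap('wrist');z=manip.sense()['tcp_pos'][2];print(z)
k=lambda x,y:(x/7+210-.43,y/7+30-.43)
c=lambda x,y:(x/5.6+160-.4,y/5.6+200-.4)
a=ray(W,*k(288,238),z-.0213);b=ray(W,*k(267,267),.150);print('hole',a,'tip',b,'move',b-a)
r=ray(W,*k(288,230),z-.0073);print(r)
a=ray(B,*c(151,214),z-.0073);b=ray(B,*c(490,277),z-.0073);print('holes',a,b,(a+b)/2,np.linalg.norm(a-b),np.degrees(np.arctan2(*(a-b)[1::-1])))
```

```text
0.18008445802585085
hole [0.39767188 0.40029175 0.15878446] tip [0.39841423 0.39892331 0.15      ] move [ 0.00074235 -0.00136844 -0.00878446]
[0.39920231 0.4004462  0.17278446]
holes [0.5746257  0.42232834 0.17278446] [0.39953103 0.40409754 0.17278446] [0.48707836 0.41321294 0.17278446] 0.17604121010973073 5.944197836968397
```

```bash
python3 -m handwheel '[0,0,-0.17,0,0,0,5, 0,0.3,-0.17,0,0,0,5, 0,0.6,-0.17,0,0,0,5, 0,0.8,-0.17,0,0,0,5, 0,0.8,-0.17,0,0,0,5]' 70
python3 - <<'E'
from h import *
B=snap('side');W=snap('wrist');print(manip.sense()['tcp_pos'],manip.sense()['force'])
cv2.imwrite('pics/w14c.png',cv2.resize(W['frame'][30:100,210:295,::-1],None,fx=7,fy=7,interpolation=cv2.INTER_CUBIC))
cv2.imwrite('pics/s14c.png',cv2.resize(B['frame'][200:300,160:300,::-1],None,fx=5.6,fy=5.6,interpolation=cv2.INTER_CUBIC))
E
```

```text
t: 24.23
tcp_pos: [0.4852, 0.4073, 0.1705]
tool_rot: [0.706, 0.035, -0.036, -0.706]
force: [-0.2, -0.2, -1.6]
finger_gap: 0.669
[0.48552782 0.40747068 0.1709872 ] [ 0.65580926 -0.15878141 -1.79974524]
```

View pics/w14c.png

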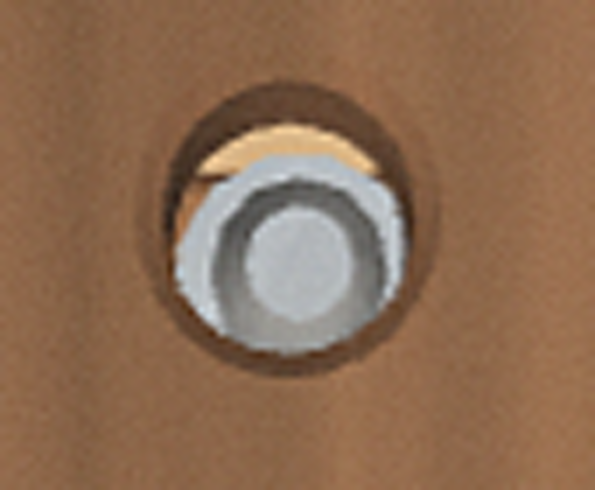

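View pics/s14c.png

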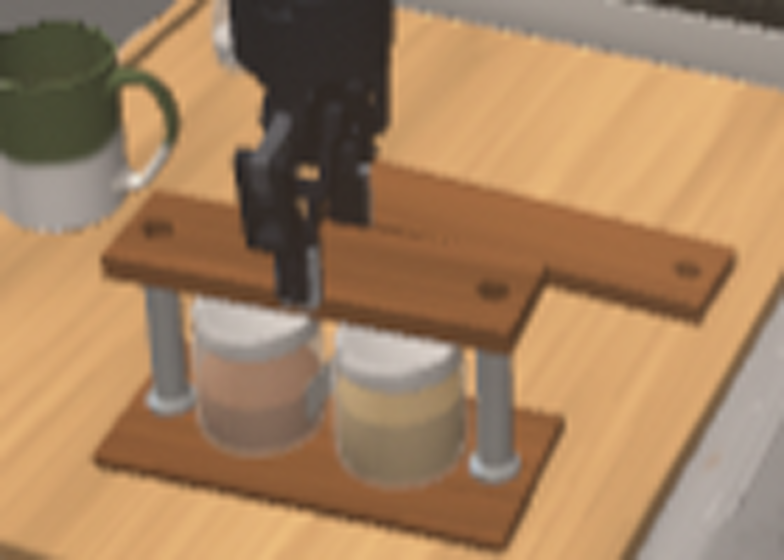

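```bash
python3 - <<'E'
from h import *
z=manip.sense()['tcp_pos'][2];B=snap('side');W=snap('wrist')
k=lambda x,y:(x/7+210-.43,y/7+30-.43)
c=lambda x,y:(x/5.6+160-.4,y/5.6+200-.4)
a=ray(W,*k(290,237),z-.0213);b=ray(W,*k(298,262),.150);print('move',b-a)
a=ray(B,*c(158,228.5),z-.0073);b=ray(B,*c(493,290),z-.0073);print('holes',a,b,(a+b)/2,np.linalg.norm(a-b),np.degrees(np.arctan2(*(a-b)[1::-1])))
E
python3 -m handwheel '[0.12,0,0.05,0,0,0,5, 0.12,0,0.05,0,0,0,5, 0.12,0.2,0.05,0,0,0,5, 0.12,0.4,0.05,0,0,0,5, 0.12,0.4,0.05,0,0,0,5]' 70
```

```text
move [0.00147676 0.00066731 0.0003128 ]
holes [0.57245117 0.42067243 0.1636872 ] [0.39916467 0.40165233 0.1636872 ] [0.48580792 0.41116238 0.1636872 ] 0.1743272111093927 6.263767038394197
t: 24.85
tcp_pos: [0.4864, 0.408, 0.1668]
tool_rot: [0.706, 0.035, -0.036, -0.706]
force: [0.3, -0.2, -1.8]
finger_gap: 0.668
```

```bash
python3 -m handwheel '[0,0.1,0,0,0,0,5, 0,0.2,0,0,0,0,5, 0,0.3,0,0,0,0,5, 0,0.3,0,0,0,0,5]' 70
python3 - <<'E'
from h import *
B=snap('side');W=snap('wrist');print(manip.sense()['tcp_pos'],manip.sense()['force'])
cv2.imwrite('pics/w15c.png',cv2.resize(W['frame'][30:100,210:295,::-1],None,fx=7,fy=7,interpolation=cv2.INTER_CUBIC))
cv2.imwrite('pics/s15c.png',cv2.resize(B['frame'][200:300,160:300,::-1],None,fx=5.6,fy=5.6,interpolation=cv2.INTER_CUBIC))
E
```

```text
t: 25.18
tcp_pos: [0.4866, 0.4081, 0.164]
tool_rot: [0.706, 0.036, -0.036, -0.706]
force: [-1.2, 0.6, -1.2]
finger_gap: 0.667
[0.4867564  0.40815852 0.16426723] [ 0.46129516  0.64922796 -0.75284797]
```

View pics/w15c.png

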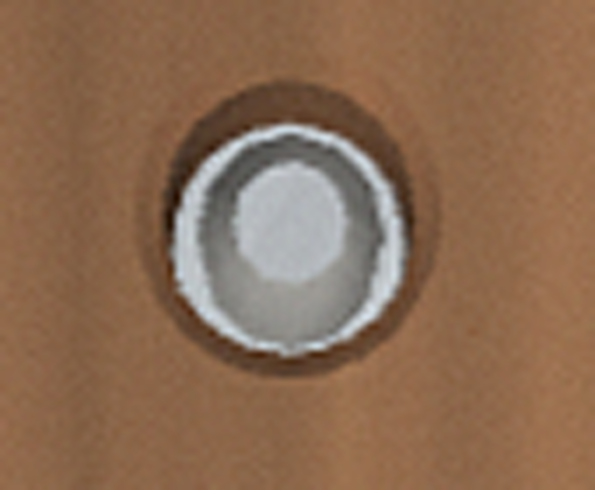

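View pics/s15c.png

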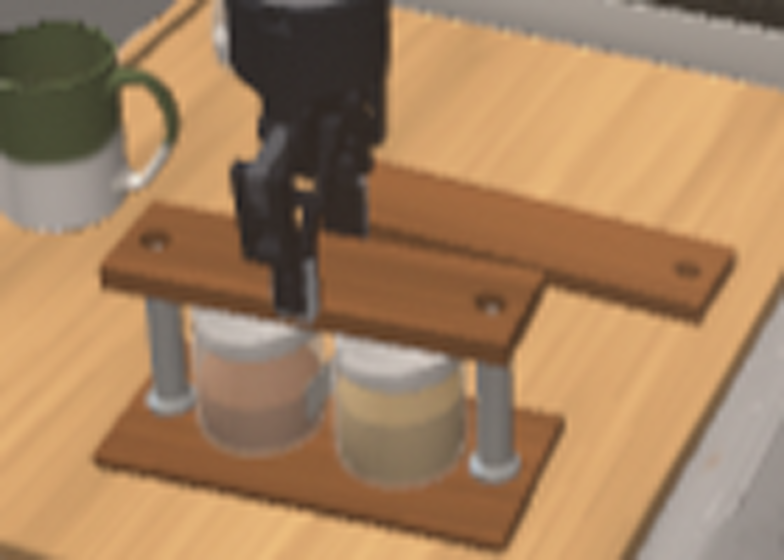

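```bash
python3 -m handwheel '[0,0.2,0,0,0,0,5, 0,0.35,0,0,0,0,5, 0,0.45,0,0,0,0,5, 0,0.55,0,0,0,0,5, 0,0.55,0,0,0,0,5]' 70; python3 -m handwheel '[0,0.1,0,0,0,0,5, 0,0.1,0,0,0,0,5]';  python3 -m handwheel '[0,0.1,0,0,0,0,5, 0,0.1,0,0,0,0,5]'
```

```text
t: 25.7
tcp_pos: [0.4867, 0.4081, 0.1586]
tool_rot: [0.706, 0.036, -0.036, -0.706]
force: [-0.0, 0.2, -1.7]
finger_gap: 0.668
t: 25.87
tcp_pos: [0.4868, 0.4082, 0.1584]
tool_rot: [-0.706, -0.036, 0.036, 0.706]
force: [-0.6, -0.3, 2.7]
finger_gap: 0.669
t: 26.03
tcp_pos: [0.4868, 0.4082, 0.1584]
tool_rot: [-0.706, -0.036, 0.036, 0.706]
force: [-2.3, -2.5, 6.8]
finger_gap: 0.671
```

Contact at the expected height (0.158). Release and check.

```bash
python3 -m handwheel '[0,-0.15,0,0,0,0,6.5, 0,-0.15,0,0,0,0,7.5, 0,-0.15,0,0,0,0,7.5, 0,-0.15,0,0,0,0,7.5, 0,-1,0,0,0,0,7.5, 0,-3,0,0,0,0,7.5, 0,-6,0,0,0,0,7.5, 0,-10,0,0,0,0,7.5, 0,-12,0,0,0,0,7.5, 0,-12,0,0,0,0,7.5]'
python3 - <<'E'
from h import *
B=snap('side');W=snap('wrist','w16.png');print(manip.sense()['tcp_pos'])
cv2.imwrite('pics/s16c.png',cv2.resize(B['frame'][200:300,160:300,::-1],None,fx=5.6,fy=5.6,interpolation=cv2.INTER_CUBIC))
for n,s in(('side',B),('wrist',W)):
    P=pts(s).reshape(-1,3);m=np.isfinite(P[:,0])&(abs(P[:,2]-.151)<.008)&(abs(P[:,0]-.4865)<.105)&(abs(P[:,1]-.408)<.04);Q=P[m];k=np.linalg.lstsq(np.c_[Q[:,:2]-[.4865,.408],np.ones(len(Q))],Q[:,2],rcond=None)[0];print(n,len(Q),k)
E
```

```text
t: 26.87
tcp_pos: [0.4896, 0.41, 0.2837]
tool_rot: [-0.704, -0.04, 0.032, 0.708]
force: [1.2, 0.2, 0.1]
finger_gap: 0.879
[0.48706978 0.40836625 0.278258  ]
side 1105 [ 0.00250407 -0.01707834  0.14903937]
wrist 15995 [-4.46766381e-05 -1.39474616e-03  1.50182960e-01]
```

View pics/s16c.png

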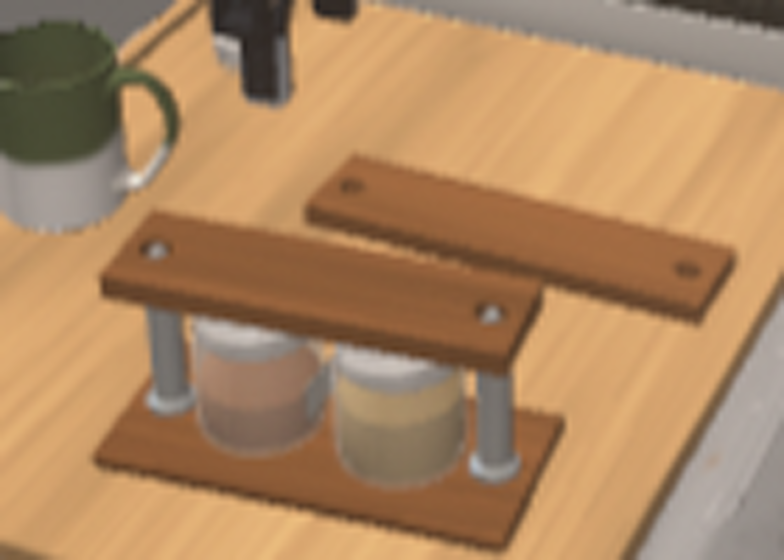

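View pics/w16.png

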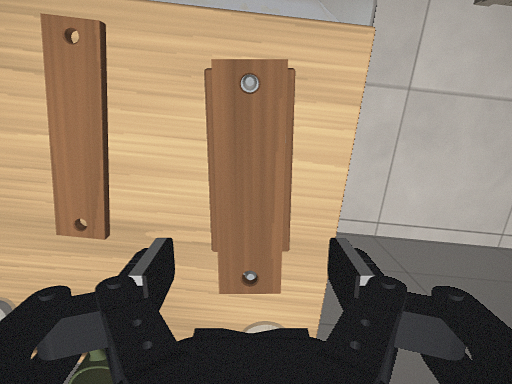

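Run:
```python
from h import *
goal((.480,-.273,.17),96)
```

```text
shift [ -7.62  10.74 -67.73] turn [-0.001 -0.003  0.002] q6 -1.15 t 26.97 tcp [0.4871 0.4084 0.2783]
```

```bash
python3 -m handwheel '[-0.3,0,-2,0,0,0,7, -0.6,0,-6,0,0,0,7, -1,0,-10,0,0,0,7, -1.5,0,-14,0,0,0,7, -2,0,-18,0,0,0,7, -2.5,0,-22,0,0,0,7, -3,0,-26,0,0,0,7, -3.4,0,-30,0,0,0,7, -3.8,0,-34,0,0,0,7, -4.2,0,-38,0,0,0,7]' 50
python3 -m handwheel '[-0.5,1,-4,0,0,0,7, -1,2,-8,0,0,0,7, -1.4,4,-12,0,0,0,7, -1.8,6,-16,0,0,0,7, -2.2,8,-20,0,0,0,7, -2.8,10,-24,0,0,0,7, -3.2,10.7,-28,0,0,0,7, -3.4,10.7,-29.7,0,0,0,7, -3.4,10.7,-29.7,0,0,0,7, -3.4,10.7,-29.7,0,0,0,7]'
python3 - <<'E'
from h import *
goal((.4825,-.273,.037),96);s=snap('wrist','w17.png')
for o in lids(s,.052,.07,(.35,.65,-.45,-.15)): print(o)
E
```

```text
t: 27.8
tcp_pos: [0.4817, 0.0243, 0.2753]
tool_rot: [-0.706, -0.034, 0.037, 0.707]
force: [1.2, 0.3, -0.3]
finger_gap: 0.817
t: 28.63
tcp_pos: [0.4782, -0.2738, 0.1678]
tool_rot: [-0.705, -0.034, 0.036, 0.707]
force: [0.2, 0.3, 0.0]
finger_gap: 0.818
shift [ 0.47 13.08  0.  ] turn [-0.003 -0.007 -0.003] q6 -2.39 t 28.63 tcp [ 0.4782 -0.2738  0.1678]
(array([ 0.4063, -0.381 ]), 24.2, 0.0613, array([116.,  91.]), np.int32(3704), array([221., 220., 217.]))
(array([ 0.404 , -0.2759]), 23.8, 0.0613, array([258., 102.]), np.int32(3364), array([228., 228., 226.]))
(array([ 0.4821, -0.2726]), 23.2, 0.0613, array([252., 203.]), np.int32(2461), array([224., 224., 221.]))
(array([ 0.5783, -0.4069]), 11.5, 0.0537, array([ 94., 288.]), np.int32(105), array([ 38.,  62., 114.]))
```

View pics/w17.png

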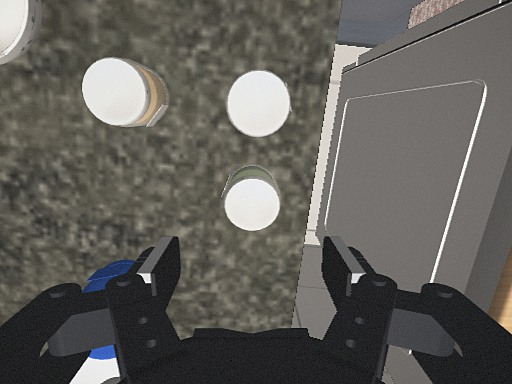

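```bash
python3 -m handwheel '[0.3,2,0.1,0,0,0,7, 0.3,5,0.1,0,0,0,7, 0.3,8,0.1,0,0,0,7, 0.3,10.5,0.1,0,0,0,7, 0.3,12.5,0.1,0,0,0,7, 0.3,13.2,0.1,0,0,0,7, 0.3,13.2,0.1,0,0,0,7, 0.3,13.2,0.1,0,0,0,3.5, 0.3,13.2,0.1,0,0,0,3.5, 0.3,13.2,0.1,0,0,0,3.5]' 50
python3 -m handwheel '[0,0,0,0,0,0,3.5, 0,0,0,0,0,0,3.5]' 50
python3 -m handwheel '[0,-1,0,0,0,0,3.5, 0,-3,0,0,0,0,3.5, 0,-6,0,0,0,0,3.5, 0,-10,0,0,0,0,3.5, 0,-14,0,0,0,0,3.5, 0,-18,0,0,0,0,3.5, 0,-22,0,0,0,0,3.5, 0,-24,0,0,0,0,3.5]'
python3 - <<'E'
from h import *
goal((.549,.4145,.27),96);print(manip.sense()['finger_gap'])
E
```

```text
t: 29.52
tcp_pos: [0.4833, -0.2721, 0.0395]
tool_rot: [0.707, 0.037, -0.035, -0.705]
force: [-0.4, -0.3, -1.1]
finger_gap: 0.541
t: 29.68
tcp_pos: [0.4833, -0.2721, 0.0394]
tool_rot: [0.707, 0.037, -0.035, -0.706]
force: [0.4, 1.7, 7.3]
finger_gap: 0.54
t: 30.35
tcp_pos: [0.4835, -0.2728, 0.2838]
tool_rot: [0.708, 0.038, -0.034, -0.704]
force: [0.7, -0.1, -0.4]
finger_gap: 0.541
shift [13.44  1.02 67.73] turn [ 0.006 -0.004  0.006] q6 -2.39 t 30.35 tcp [ 0.4835 -0.2728  0.2838]
0.54068302818617
```

```bash
python3 -m handwheel '[0,0,2,0,0,0,3.5, 0.5,0,5,0,0,0,3.5, 1,0,9,0,0,0,3.5, 2,0,13,0,0,0,3.5, 3,0,17,0,0,0,3.5, 4,0,21,0,0,0,3.5, 5,0,25,0,0,0,3.5, 6,0,29,0,0,0,3.5, 7,0,33,0,0,0,3.5, 7.8,0,37,0,0,0,3.5]'
python3 -m handwheel '[0.8,0,4,0,0,0,3.5, 1.6,0,8,0,0,0,3.5, 2.4,0,12,0,0,0,3.5, 3.2,0,16,0,0,0,3.5, 4,0,20,0,0,0,3.5, 4.8,0,24,0,0,0,3.5, 5.4,0,27,0,0,0,3.5, 5.6,0,29.5,0,0,0,3.5, 5.6,0,30.7,0,0,0,3.5, 5.6,0,30.7,0,0,0,3.5]'
python3 -m handwheel '[0,0,0,0,0,0,3.5, 0,0,0,0,0,0,3.5]'
python3 - <<'E'
from h import *
goal((.550,.4145,.196),96);t=manip.sense();print(t['finger_gap'])
s=snap('wrist','w18.png')
E
```

```text
t: 31.18
tcp_pos: [0.5223, 0.1061, 0.2785]
tool_rot: [0.706, 0.036, -0.035, -0.706]
force: [0.6, 0.1, -1.1]
finger_gap: 0.543
t: 32.02
tcp_pos: [0.5462, 0.4174, 0.2777]
tool_rot: [-0.706, -0.037, 0.037, 0.706]
force: [-0.3, -0.6, -0.7]
finger_gap: 0.539
t: 32.18
tcp_pos: [0.5473, 0.4135, 0.2778]
tool_rot: [0.707, 0.035, -0.036, -0.706]
force: [0.6, -0.9, -1.7]
finger_gap: 0.54
shift [0.29 8.18 0.09] turn [ 0.001 -0.005 -0.001] q6 -1.19 t 32.18 tcp [0.5473 0.4135 0.2778]
0.5396923934962824
```

View pics/w18.png

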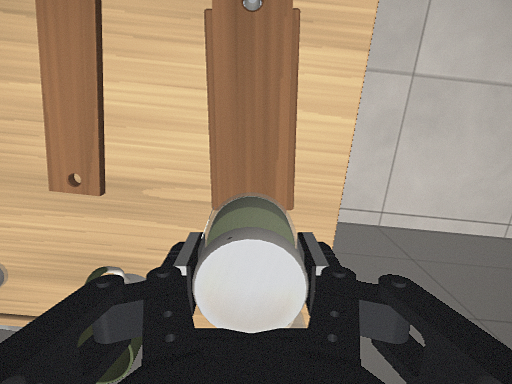

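```bash
python3 -m handwheel '[0.25,1,0.05,0,0,0,3.5, 0.25,2.5,0.05,0,0,0,3.5, 0.25,4,0.05,0,0,0,3.5, 0.25,5.5,0.05,0,0,0,3.5, 0.25,7,0.05,0,0,0,3.5, 0.25,7.9,0.05,0,0,0,3.5, 0.25,8.2,0.05,0,0,0,3.5, 0.25,8.2,0.05,0,0,0,3.5, 0.25,8.2,0.05,0,0,0,3.5]'
python3 - <<'E'
from h import *
goal((.550,.4145,.1905),96);print(manip.sense()['force'])
E
```

```text
t: 32.98
tcp_pos: [0.5504, 0.4159, 0.1963]
tool_rot: [-0.706, -0.036, 0.035, 0.706]
force: [1.2, 0.1, 0.4]
finger_gap: 0.54
shift [-0.05  0.58 -0.13] turn [-0.    -0.004  0.001] q6 -1.19 t 32.98 tcp [0.5504 0.4159 0.1963]
[1.16747322 0.0953683  0.37504206]
```

```bash
python3 -m handwheel '[0,0.2,-0.1,0,0,0,3.5, 0,0.4,-0.1,0,0,0,3.5, 0,0.5,-0.1,0,0,0,3.5, 0,0.5,-0.1,0,0,0,3.5]'
python3 -m handwheel '[0,0.1,0,0,0,0,3.5, 0,0.1,0,0,0,0,3.5]'
python3 -m handwheel '[0,0.1,0,0,0,0,3.5, 0,0.1,0,0,0,0,3.5]'
```

```text
t: 33.32
tcp_pos: [0.5498, 0.4151, 0.1909]
tool_rot: [-0.706, -0.036, 0.036, 0.706]
force: [-0.3, -0.6, -1.2]
finger_gap: 0.541
t: 33.48
tcp_pos: [0.5499, 0.4151, 0.1898]
tool_rot: [-0.706, -0.036, 0.036, 0.706]
force: [-0.6, 0.1, -1.3]
finger_gap: 0.541
t: 33.65
tcp_pos: [0.5499, 0.4152, 0.1897]
tool_rot: [-0.706, -0.036, 0.036, 0.706]
force: [-2.9, -0.7, 3.4]
finger_gap: 0.537
```

```bash
python3 -m handwheel '[0,-0.1,0,0,0,0,5.8, 0,-0.1,0,0,0,0,7, 0,-0.1,0,0,0,0,7, 0,-0.1,0,0,0,0,7, 0,-1,0,0,0,0,7, 0,-3,0,0,0,0,7, 0,-6,0,0,0,0,7, 0,-9,0,0,0,0,7, 0,-11,0,0,0,0,7, 0,-11,0,0,0,0,7]'
python3 - <<'E'
from h import *
s=snap('wrist','w19.png')
for o in lids(s,.2,.22,(.35,.65,.35,.5)): print(o)
goal((.402,-.276,.17),96)
E
```

```text
t: 34.48
tcp_pos: [0.5525, 0.4166, 0.3058]
tool_rot: [-0.704, -0.04, 0.032, 0.708]
force: [0.5, 0.9, 1.0]
finger_gap: 0.816
(array([0.5489, 0.4144]), 23.2, 0.2115, array([248., 196.]), np.int32(2786), array([195., 194., 190.]))
shift [-21.95  12.94 -67.36] turn [-0.003 -0.003  0.007] q6 -1.19 t 34.53 tcp [0.5513 0.4159 0.3028]
```

View pics/w19.png

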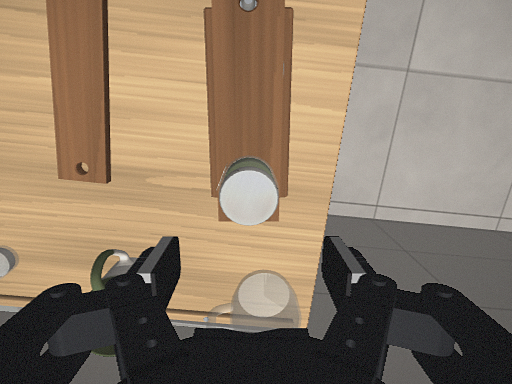

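```bash
python3 -m handwheel '[-0.3,0,-2,0,0,0,7, -0.6,0,-6,0,0,0,7, -1.2,0,-10,0,0,0,7, -2,0,-14,0,0,0,7, -3,0,-18,0,0,0,7, -4,0,-22,0,0,0,7, -5,0,-26,0,0,0,7, -6,0,-30,0,0,0,7, -7,0,-34,0,0,0,7, -8,0,-37.5,0,0,0,7]' 50
python3 -m handwheel '[-1.5,1,-4,0,0,0,7, -3,3,-8,0,0,0,7, -5,6,-11.5,0,0,0,7, -7,8,-15,0,0,0,7, -9,10,-19,0,0,0,7, -11,12,-22.5,0,0,0,7, -13,12.9,-26,0,0,0,7, -14,12.9,-29,0,0,0,7, -14,12.9,-29.9,0,0,0,7, -14,12.9,-29.9,0,0,0,7]'
python3 -m handwheel '[0,0,0,0,0,0,7, 0,0,0,0,0,0,7]'
python3 - <<'E'
from h import *
goal((.404,-.276,.036),96);s=snap('wrist','w20.png')
for o in lids(s,.052,.07,(.35,.65,-.45,-.15)): print(o)
E
```

```text
t: 35.37
tcp_pos: [0.5066, 0.0318, 0.2975]
tool_rot: [-0.706, -0.035, 0.037, 0.706]
force: [0.9, -0.0, 0.4]
finger_gap: 0.826
t: 36.2
tcp_pos: [0.3981, -0.2827, 0.1682]
tool_rot: [0.707, 0.034, -0.034, -0.706]
force: [-0.1, -0.3, -0.8]
finger_gap: 0.82
t: 36.37
tcp_pos: [0.3983, -0.2765, 0.169]
tool_rot: [-0.705, -0.035, 0.036, 0.707]
force: [-0.8, -0.2, -0.2]
finger_gap: 0.82
shift [ 0.6  13.3  -0.04] turn [-0.003 -0.004 -0.002] q6 -2.51 t 36.37 tcp [ 0.3983 -0.2765  0.169 ]
(array([ 0.4061, -0.3811]), 24.3, 0.0613, array([122., 194.]), np.int32(2847), array([224., 224., 220.]))
(array([ 0.404 , -0.2762]), 24.1, 0.0612, array([251., 204.]), np.int32(2627), array([228., 228., 225.]))
(array([ 0.5884, -0.4043]), 25.6, 0.0587, array([100., 366.]), np.int32(578), array([ 36.,  59., 108.]))
```

View pics/w20.png

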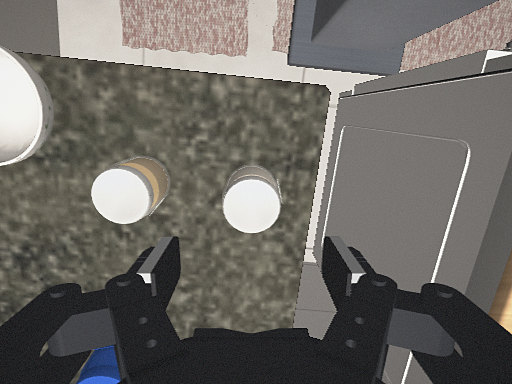

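```bash
python3 -m handwheel '[0.45,2,0,0,0,0,7, 0.45,5,0,0,0,0,7, 0.45,8,0,0,0,0,7, 0.45,10.5,0,0,0,0,7, 0.45,12.5,0,0,0,0,7, 0.45,13.3,0,0,0,0,7, 0.45,13.3,0,0,0,0,7, 0.45,13.3,0,0,0,0,3.5, 0.45,13.3,0,0,0,0,3.5, 0.45,13.3,0,0,0,0,3.5]' 50
python3 -m handwheel '[0,0,0,0,0,0,3.5, 0,0,0,0,0,0,3.5]' 50
python3 -m handwheel '[0,-1,0,0,0,0,3.5, 0,-3,0,0,0,0,3.5, 0,-6,0,0,0,0,3.5, 0,-10,0,0,0,0,3.5, 0,-14,0,0,0,0,3.5, 0,-18,0,0,0,0,3.5, 0,-22,0,0,0,0,3.5, 0,-24.5,0,0,0,0,3.5, 0,-24.5,0,0,0,0,3.5]'
python3 - <<'E'
from h import *
goal((.4875,.408,.28),96);print(manip.sense()['finger_gap'])
E
```

```text
t: 37.25
tcp_pos: [0.4043, -0.2774, 0.0384]
tool_rot: [0.707, 0.037, -0.035, -0.706]
force: [0.5, -0.5, -1.0]
finger_gap: 0.551
t: 37.42
tcp_pos: [0.4043, -0.2775, 0.0383]
tool_rot: [0.707, 0.036, -0.035, -0.706]
force: [0.9, 2.2, 7.3]
finger_gap: 0.554
t: 38.17
tcp_pos: [0.4057, -0.2797, 0.2887]
tool_rot: [0.71, 0.039, -0.033, -0.702]
force: [0.4, -0.1, -0.9]
finger_gap: 0.556
shift [15.08  0.2  67.59] turn [ 0.012 -0.003  0.009] q6 -2.5 t 38.17 tcp [ 0.4057 -0.2797  0.2887]
0.5555883462912758
```

```bash
python3 -m handwheel '[0.5,0,2,0,0,0,3.5, 1.5,0,5,0,0,0,3.5, 3,0,8.5,0,0,0,3.5, 4.5,0,12,0,0,0,3.5, 6,0,15.5,0,0,0,3.5, 7.5,0,19,0,0,0,3.5, 9,0,22.5,0,0,0,3.5, 10,0,26,0,0,0,3.5, 10.5,0,30,0,0,0,3.5, 10.8,0,34,0,0,0,3.5]'
python3 -m handwheel '[0.3,0,4,0,0,0,3.5, 0.6,0,8,0,0,0,3.5, 1,0,12,0,0,0,3.5, 1.6,0,16,0,0,0,3.5, 2.2,0,20,0,0,0,3.5, 2.9,0,24,0,0,0,3.5, 3.6,0,28,0,0,0,3.5, 4.2,0,31,0,0,0,3.5, 4.3,0,33,0,0,0,3.5, 4.3,0,33.6,0,0,0,3.5]'
python3 -m handwheel '[0,0,0,0,0,0,3.5, 0,0,0,0,0,0,3.5, 0,0,0,0,0,0,3.5]'
python3 - <<'E'
from h import *
goal((.4872,.408,.195),96);t=manip.sense();print(t['finger_gap'])
s=snap('wrist','w21.png')
E
```

```text
t: 39.0
tcp_pos: [0.4763, 0.0736, 0.2815]
tool_rot: [0.706, 0.035, -0.036, -0.706]
force: [1.9, 0.4, -0.7]
finger_gap: 0.552
t: 39.83
tcp_pos: [0.4845, 0.4135, 0.2809]
tool_rot: [-0.706, -0.037, 0.037, 0.706]
force: [0.8, -0.5, -0.2]
finger_gap: 0.559
t: 40.08
tcp_pos: [0.4853, 0.4089, 0.2815]
tool_rot: [0.707, 0.035, -0.036, -0.706]
force: [0.4, -0.1, -1.7]
finger_gap: 0.553
shift [ 0.19  8.65 -0.1 ] turn [ 0.001 -0.005 -0.001] q6 -1.15 t 40.08 tcp [0.4853 0.4089 0.2815]
0.5526171102189181
```

View pics/w21.png

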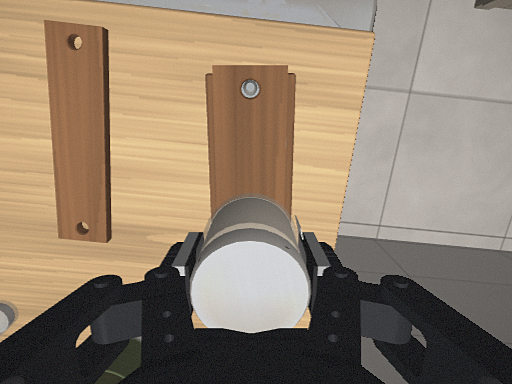

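```bash
python3 -m handwheel '[0.15,1,-0.05,0,0,0,3.5, 0.15,2.5,-0.05,0,0,0,3.5, 0.15,4,-0.05,0,0,0,3.5, 0.15,5.5,-0.05,0,0,0,3.5, 0.15,7,-0.05,0,0,0,3.5, 0.15,8.2,-0.05,0,0,0,3.5, 0.15,8.6,-0.05,0,0,0,3.5, 0.15,8.6,-0.05,0,0,0,3.5, 0.15,8.6,-0.05,0,0,0,3.5]'
python3 - <<'E'
from h import *
goal((.4872,.408,.1895),96);print(manip.sense()['force'])
E
```

```text
t: 40.88
tcp_pos: [0.4875, 0.41, 0.196]
tool_rot: [-0.706, -0.036, 0.035, 0.706]
force: [-0.1, 0.7, -0.1]
finger_gap: 0.551
shift [-0.05  0.65 -0.2 ] turn [-0.    -0.004  0.   ] q6 -1.15 t 40.88 tcp [0.4875 0.41   0.196 ]
[-0.10795469  0.65400877 -0.07726506]
```

```bash
python3 -m handwheel '[0,0.2,-0.1,0,0,0,3.5, 0,0.4,-0.15,0,0,0,3.5, 0,0.6,-0.15,0,0,0,3.5, 0,0.6,-0.15,0,0,0,3.5]'
python3 -m handwheel '[0,0.1,0,0,0,0,3.5, 0,0.1,0,0,0,0,3.5]'
python3 -m handwheel '[0,0.1,0,0,0,0,3.5, 0,0.1,0,0,0,0,3.5]'
```

```text
t: 41.22
tcp_pos: [0.4871, 0.4087, 0.1898]
tool_rot: [0.706, 0.036, -0.036, -0.706]
force: [-0.7, -0.5, -0.9]
finger_gap: 0.556
t: 41.38
tcp_pos: [0.4872, 0.4087, 0.1888]
tool_rot: [0.706, 0.036, -0.036, -0.706]
force: [-0.3, 0.3, -0.2]
finger_gap: 0.559
t: 41.55
tcp_pos: [0.4873, 0.4087, 0.1886]
tool_rot: [-0.706, -0.036, 0.036, 0.706]
force: [-1.4, -1.1, 3.7]
finger_gap: 0.554
```

```bash
python3 -m handwheel '[0,-0.1,0,0,0,0,5.8, 0,-0.1,0,0,0,0,7, 0,-0.1,0,0,0,0,7, 0,-0.1,0,0,0,0,7, 0,-1,0,0,0,0,7, 0,-3,0,0,0,0,7, 0,-6,0,0,0,0,7, 0,-9,0,0,0,0,7, 0,-11,0,0,0,0,7, 0,-11,0,0,0,0,7]'
python3 - <<'E'
from h import *
s=snap('wrist','w22.png')
for o in lids(s,.2,.22,(.35,.65,.35,.5)): print(o)
goal((.403,-.381,.17),96)
E
```

```text
t: 42.38
tcp_pos: [0.4897, 0.4103, 0.3042]
tool_rot: [-0.704, -0.04, 0.032, 0.708]
force: [0.1, 0.2, 0.5]
finger_gap: 0.818
(array([0.4872, 0.408 ]), 24.1, 0.2115, array([248., 198.]), np.int32(3044), array([195., 194., 190.]))
(array([0.5483, 0.4143]), 23.1, 0.2115, array([248., 270.]), np.int32(2384), array([187., 186., 184.]))
shift [-16.59  12.8  -77.82] turn [-0.003 -0.003  0.007] q6 -1.15 t 42.43 tcp [0.4886 0.4096 0.3014]
```

View pics/w22.png

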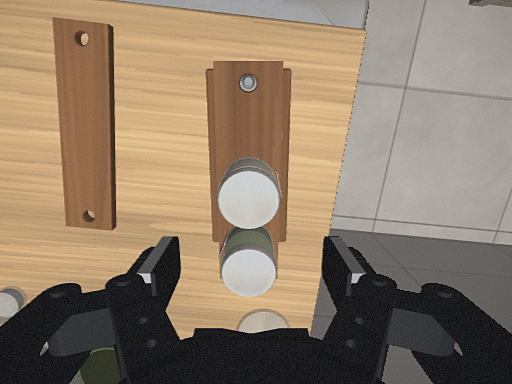

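```bash
python3 -m handwheel '[0,0,-2,0,0,0,7, 0.2,0,-6,0,0,0,7, 0.4,0,-10,0,0,0,7, 0.4,0,-14,0,0,0,7, 0.2,0,-18,0,0,0,7, 0,0,-22,0,0,0,7, -0.5,0,-26,0,0,0,7, -1,0,-30,0,0,0,7, -2,0,-34,0,0,0,7, -3,0,-38,0,0,0,7]' 50
python3 -m handwheel '[-1.5,0,-4,0,0,0,7, -3,1,-8,0,0,0,7, -4.5,2,-12,0,0,0,7, -6,4,-15.5,0,0,0,7, -7.5,6,-19,0,0,0,7, -9,8,-22.5,0,0,0,7, -10.5,10,-26,0,0,0,7, -12,12,-30,0,0,0,7, -13.5,12.8,-34,0,0,0,7, -13.5,12.8,-37.5,0,0,0,7]'
python3 -m handwheel '[0,0,-2.3,0,0,0,7, 0,0,-2.3,0,0,0,7, 0,0,-2.3,0,0,0,7]'
python3 - <<'E'
from h import *
goal((.4055,-.381,.036),96);s=snap('wrist','w23.png')
for o in lids(s,.052,.07,(.35,.65,-.45,-.15)): print(o)
E
```

```text
t: 43.27
tcp_pos: [0.4944, 0.0259, 0.2965]
tool_rot: [-0.706, -0.035, 0.037, 0.706]
force: [0.2, -0.2, -0.2]
finger_gap: 0.818
t: 44.1
tcp_pos: [0.3957, -0.348, 0.1672]
tool_rot: [-0.703, -0.033, 0.038, 0.709]
force: [1.0, -0.4, -0.2]
finger_gap: 0.819
t: 44.35
tcp_pos: [0.4009, -0.3729, 0.1692]
tool_rot: [-0.705, -0.034, 0.035, 0.707]
force: [-0.3, 0.1, -0.8]
finger_gap: 0.819
shift [ 0.39 13.32 -0.89] turn [-0.002 -0.006 -0.001] q6 -2.62 t 44.35 tcp [ 0.4009 -0.3729  0.1692]
(array([ 0.4061, -0.3813]), 24.1, 0.0613, array([240., 202.]), np.int32(2663), array([223., 222., 220.]))
```

View pics/w23.png

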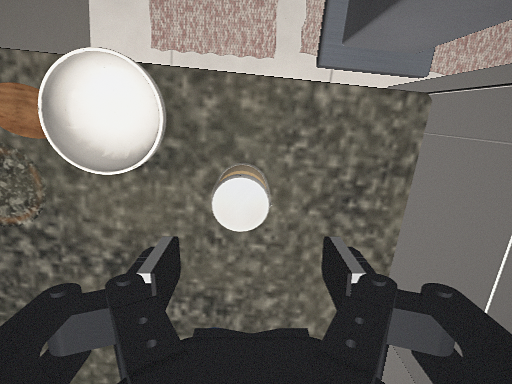

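```bash
python3 -m handwheel '[0.2,1,-0.5,0,0,0,7, 0.35,4,-0.9,0,0,0,7, 0.35,8,-0.9,0,0,0,7, 0.35,10.5,-0.9,0,0,0,7, 0.35,12.5,-0.9,0,0,0,7, 0.35,13.3,-0.9,0,0,0,7, 0.35,13.3,-0.9,0,0,0,7, 0.35,13.3,-0.9,0,0,0,3.5, 0.35,13.3,-0.9,0,0,0,3.5, 0.35,13.3,-0.9,0,0,0,3.5]' 50
python3 -m handwheel '[0,0,0,0,0,0,3.5, 0,0,0,0,0,0,3.5]' 50
python3 -m handwheel '[0,-1,0,0,0,0,3.5, 0,-3,0,0,0,0,3.5, 0,-6,0,0,0,0,3.5, 0,-10,0,0,0,0,3.5, 0,-14,0,0,0,0,3.5, 0,-18,0,0,0,0,3.5, 0,-22,0,0,0,0,3.5, 0,-24.5,0,0,0,0,3.5, 0,-24.5,0,0,0,0,3.5]'
python3 - <<'E'
from h import *
goal((.425,.4017,.28),96);print(manip.sense()['finger_gap'])
E
```

```text
t: 45.23
tcp_pos: [0.407, -0.3815, 0.0393]
tool_rot: [0.707, 0.037, -0.035, -0.705]
force: [-0.1, -0.1, -1.6]
finger_gap: 0.566
t: 45.4
tcp_pos: [0.4068, -0.3815, 0.039]
tool_rot: [0.707, 0.036, -0.035, -0.705]
force: [0.3, 1.3, 4.6]
finger_gap: 0.571
t: 46.15
tcp_pos: [0.4081, -0.3834, 0.2901]
tool_rot: [0.71, 0.039, -0.033, -0.702]
force: [1.3, -0.1, -0.6]
finger_gap: 0.566
shift [ 9.62  0.1  77.95] turn [ 0.012 -0.003  0.007] q6 -2.63 t 46.15 tcp [ 0.4081 -0.3834  0.2901]
0.5659057700087881
```

```bash
python3 -m handwheel '[0.7,0,2,0,0,0,3.5, 1.7,0,5,0,0,0,3.5, 3,0,8.5,0,0,0,3.5, 4.5,0,12,0,0,0,3.5, 6,0,15.5,0,0,0,3.5, 7.2,0,19,0,0,0,3.5, 8.2,0,23,0,0,0,3.5, 9,0,27,0,0,0,3.5, 9.3,0,31,0,0,0,3.5, 9.5,0,35,0,0,0,3.5]'
python3 -m handwheel '[0.1,0,4,0,0,0,3.5, 0.1,0,8,0,0,0,3.5, 0.1,0,12,0,0,0,3.5, 0.1,0,16,0,0,0,3.5, 0.1,0,20,0,0,0,3.5, 0.1,0,24,0,0,0,3.5, 0.1,0,28,0,0,0,3.5, 0.1,0,32,0,0,0,3.5, 0.1,0,36,0,0,0,3.5, 0.1,0,39.5,0,0,0,3.5]'
python3 - <<'E'
from h import *
goal((.425,.4017,.28),96);print(manip.sense()['finger_gap'])
E
```

```text
t: 46.98
tcp_pos: [0.4645, -0.021, 0.2822]
tool_rot: [-0.706, -0.035, 0.036, 0.706]
force: [-0.0, -0.7, -1.0]
finger_gap: 0.57
t: 47.82
tcp_pos: [0.4249, 0.372, 0.2821]
tool_rot: [0.706, 0.036, -0.037, -0.706]
force: [0.4, -0.7, -1.1]
finger_gap: 0.569
shift [0.31 0.2  2.95] turn [ 0.    -0.003 -0.001] q6 -1.15 t 47.82 tcp [0.4249 0.372  0.2821]
0.5692219117856131
```

```bash
python3 -m handwheel '[0.1,0,2,0,0,0,3.5, 0.1,0,2.7,0,0,0,3.5, 0.1,0,2.7,0,0,0,3.5, 0.1,0,2.7,0,0,0,3.5, 0.1,0,2.7,0,0,0,3.5]'
python3 - <<'E'
from h import *
goal((.4252,.4017,.196),96);print(manip.sense()['finger_gap']);snap('wrist','w24.png')
E
```

```text
t: 48.23
tcp_pos: [0.4245, 0.3954, 0.2823]
tool_rot: [0.707, 0.035, -0.036, -0.706]
force: [-0.0, -0.9, -1.0]
finger_gap: 0.567
shift [0.14 8.63 0.63] turn [ 0.001 -0.005 -0.001] q6 -1.11 t 48.23 tcp [0.4245 0.3954 0.2823]
0.5670897750613652
```

View pics/w24.png

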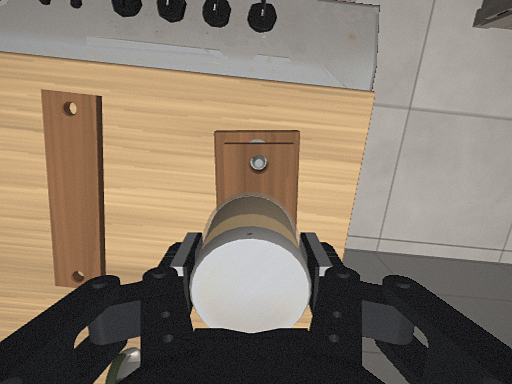

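```bash
python3 -m handwheel '[0.1,0.5,0.4,0,0,0,3.5, 0.1,2,0.6,0,0,0,3.5, 0.1,4,0.6,0,0,0,3.5, 0.1,5.5,0.6,0,0,0,3.5, 0.1,7,0.6,0,0,0,3.5, 0.1,8.1,0.6,0,0,0,3.5, 0.1,8.5,0.6,0,0,0,3.5, 0.1,8.5,0.6,0,0,0,3.5, 0.1,8.5,0.6,0,0,0,3.5]'
python3 - <<'E'
from h import *
goal((.4252,.4017,.190),96);print(manip.sense()['force'])
E
```

```text
t: 49.03
tcp_pos: [0.4256, 0.403, 0.1979]
tool_rot: [-0.706, -0.036, 0.035, 0.706]
force: [0.2, 0.3, -0.9]
finger_gap: 0.57
shift [-0.05  0.79 -0.13] turn [-0.    -0.004  0.001] q6 -1.1 t 49.03 tcp [0.4256 0.403  0.1979]
[ 0.18575436  0.32940559 -0.88140948]
```

```bash
python3 -m handwheel '[0,0.3,-0.1,0,0,0,3.5, 0,0.5,-0.1,0,0,0,3.5, 0,0.7,-0.1,0,0,0,3.5, 0,0.7,-0.1,0,0,0,3.5]'
python3 -m handwheel '[0,0.1,0,0,0,0,3.5, 0,0.1,0,0,0,0,3.5]'
python3 -m handwheel '[0,0.1,0,0,0,0,3.5, 0,0.1,0,0,0,0,3.5]'
```

```text
t: 49.37
tcp_pos: [0.4251, 0.402, 0.1906]
tool_rot: [0.706, 0.036, -0.036, -0.706]
force: [-0.4, -0.3, -1.6]
finger_gap: 0.573
t: 49.53
tcp_pos: [0.4252, 0.4021, 0.1896]
tool_rot: [-0.706, -0.036, 0.036, 0.706]
force: [-0.3, 0.4, -0.8]
finger_gap: 0.564
t: 49.7
tcp_pos: [0.4253, 0.4022, 0.1893]
tool_rot: [-0.706, -0.036, 0.036, 0.706]
force: [-1.3, -0.1, 2.8]
finger_gap: 0.567
```

```bash
python3 -m handwheel '[0,-0.1,0,0,0,0,5.8, 0,-0.1,0,0,0,0,7, 0,-0.1,0,0,0,0,7, 0,-0.1,0,0,0,0,7, 0,-1,0,0,0,0,7, 0,-3,0,0,0,0,7, 0,-6,0,0,0,0,7, 0,-9,0,0,0,0,7, 0,-13,0,0,0,0,7, 0,-13,0,0,0,0,7]'
python3 -m handwheel '[0,0,0,0,0,0,7, 0,0,-4,0,0,0,7, 0,0,-8,0,0,0,7, 0,0,-12,0,0,0,7, 0,0,-12,0,0,0,7, 0,0,-12,0,0,0,7]'
python3 - <<'E'
from h import *
s=snap('wrist','w25.png');B=snap('side','s25.png');A=snap('scene','c25.png')
for o in lids(s,.2,.22,(.35,.65,.35,.5)): print(o)
c=B['frame'][150:310,100:350,::-1];cv2.imwrite('pics/s25c.png',cv2.resize(c,None,fx=3.2,fy=3.2,interpolation=cv2.INTER_CUBIC))
E
```

```text
t: 50.53
tcp_pos: [0.4287, 0.4045, 0.3276]
tool_rot: [-0.703, -0.041, 0.031, 0.709]
force: [-0.4, 0.3, 0.4]
finger_gap: 0.819
t: 51.03
tcp_pos: [0.4369, 0.2807, 0.3176]
tool_rot: [0.707, 0.033, -0.035, -0.706]
force: [0.4, 0.3, -0.1]
finger_gap: 0.819
(array([0.4244, 0.4008]), 24.2, 0.2114, array([400., 197.]), np.int32(2887), array([183., 182., 177.]))
(array([0.4868, 0.4077]), 24.2, 0.2113, array([395., 263.]), np.int32(1841), array([177., 177., 172.]))
(array([0.5654, 0.4242]), 4.9, 0.2118, array([392., 348.]), np.int32(40), array([186., 183., 176.]))
```

View pics/s25c.png

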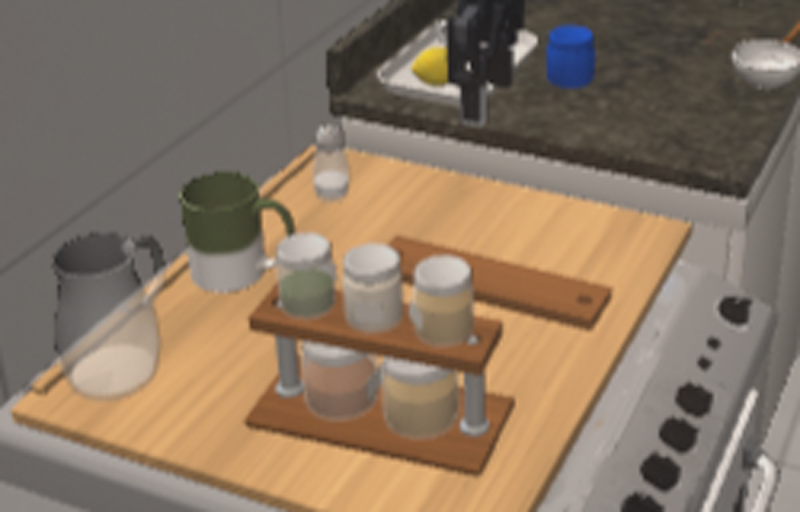

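View pics/w25.png

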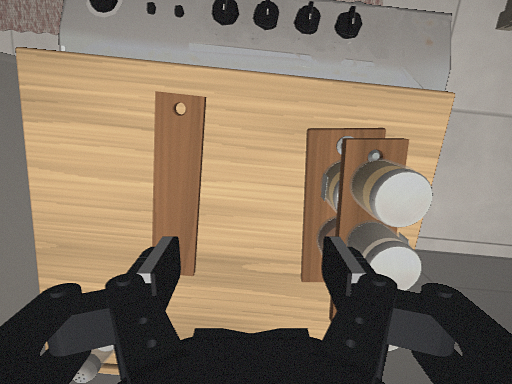

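View pics/c25.png

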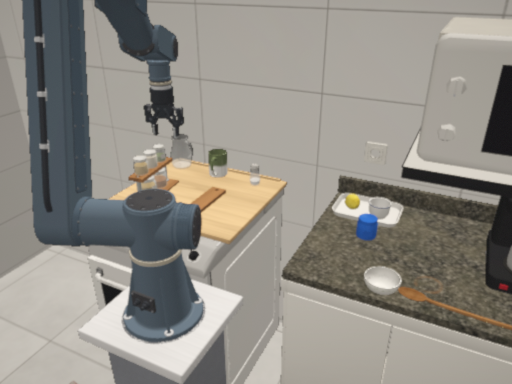

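```bash
python3 -c "
from station import manip
print(manip.sign_off())"
```

```text
the job is handed in; nothing more can be done
None
```

I built up the rack in the order you asked and handed the job in at about 51 s; `sign_off` reported no verdict.

- **Bottom deck:** the stand is the short rack (I measured about 177 mm between the pins). Both wide jars stand upright between its posts, and I left the blue look-alike alone. The front wide jar settled about 3 mm off target and stands about 1 mm from the post collar, but clear of it.
- **Board:** I fitted the short board (holes 176 mm apart) over both pins. The wrist depth view shows it level, with its top at about 0.150 m where 0.151 m was expected.
- **Small jars:** all three stand upright along the board.

In the last views the long board is still flat on the hob cover, and the mug, salt shaker and bowl stand where they were. The gripper is clear of everything.

No check failed, but two gave rougher results:

- **Board tilt:** the side camera's depth showed about 1° of tilt across the board's width, from few and noisy points. The wrist view did not show it.
- **Third jar:** the last wrist view saw the rearmost small jar only in part. Its position rests on the two earlier wrist views and the final side picture.

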